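# Stamp a batch of shampoo bars in the bench press

### The arm

A 7-joint arm with a two-finger parallel gripper is mounted at the origin on the work surface. World frame = base frame: x ahead of the robot, y to its left, z up, the work surface at z = 0. Lengths are in m, angles in degrees, forces in N, time in s.
With the tool pointing down it reaches from about 0.425 to 0.875 m from the base axis. Payload 8.4 kg.
Tool frame: the origin (TCP) lies on the centre line of the jaws, within the pads' length; the fingertips stand 14 mm ahead of it and the grasp point (between the pads) lies 5 mm behind it; z points along the fingers, y is the line along which they close (so a half turn about z gives the same grasp; the last joint's range is limited). The gripper opens to 85 mm and grips with 20 to 120 N. Pads are 22 mm wide; open, the fingers measure 114 mm over their backs; the gripper's body (76 mm by 85 mm) begins 54 mm behind the grasp point. The pads swing forward as they close: fully open they stand 13 mm farther back than shut.
Start: joints at [-73.006, 19.091, 2.286, 83.961, -0.768, 76.965, -3.352], TCP at [0.251, 0.6, 0.245] pointing down, gripper open.
Joint ranges: [-147.57, 147.57], [-21.85, 119.76], [-74.77, 79.35], [14.55, 137.4], [-85.83, 265.84], [4.83, 119.75], [-152.11, 152.11]. Speed limits (degrees/s): [127.2, 127.2, 159.86, 159.86, 180, 180, 180].

### API

Orientations are given as a 3x3 rotation matrix whose columns are the frame's x, y, z axes.
In Python, from rig import env gives the robot as it stands. The module is installed in compiled form; this text tells all that it offers.
- The arm moves only by the tool move_arm, never from a script. Its argument "targets" is a list of rows, each an object with "turn": the turn, a rotation vector about the tool's x, y, z in degrees, a list of three; "dp": the shift along the tool's x, y, z in m, a list of three; "grip": the opening, from 0 (shut) to 1 (fully open). A call has 1 to 20 rows; each row is the pose to reach, as a shift and turn from the pose commanded when the call began, along the tool's axes at that moment; what a row does not reach only later rows make up. A row lasts 1/10 s, in which the tool goes at most 50 mm and 8.59 degrees, less where a joint would pass 70% of its speed; a pose out of reach is approached as far as the arm can. A call with a gripper value outside its range is refused whole. The fingers move at their own pace and stop on an object; the grip force is fixed at half the most. Time passes only in rows, so rows that repeat a pose let the fingers close. It gives the time, the measured TCP pose, the force, the opening and the grip force at its end, in the units of the state.
- env.get_state(): the state, without advancing time (a new reading comes with each control period).
- env.snapshot(name): name is "scene" or "side" or "wrist"; returns the picture (384x512x3 uint8, red, green, blue); there is no depth.
- env.camera_info(name): a dict with "fx", "fy", "cx", "cy" (pixels), "camera_from_world" (4x4, takes a point from world to camera coordinates); the wrist camera has in their place "tool_from_camera" (4x4, takes a point from camera to tool coordinates, whose origin is the TCP and whose axes are the flange's). Camera axes: x right, y down, z forward; pixel columns grow to the right and rows downward; lengths in m; the calibration is good to about 2 mm. A picture is of the moment at which its call begins: read the wrist's pose just before it. camera_info takes no time and is no camera call.
- env.close_job(): hands the job in; it is judged then, once.
Trained networks look in the newest picture that a camera, given by its name, has taken for a name from the list of things; names that differ only in an ending like _2 or _b are one class to them, and where a whole thing is asked for, a point or a joint stands for the part that bears it (a point fixed in the world has none). Each returns a list of dicts, best first, with "score" (0 to 1); they miss things now and then, are a little off and sometimes report something else, mostly with a low value. They report only what shows in the picture. A call takes as long as a camera call.
- env.spot_in(camera, name): "bbox" ([left, top, width, height] in pixels, round what is visible of it).
- env.trace(camera, name): "region" (384x512 bool, what is visible of it) and "bbox" ([left, top, width, height] in pixels, round what is visible of it).
- env.place_of(camera, name): "point" ([row, column] in pixels: a listed point, or the origin of a listed thing).
The state is a dict: "time_s": time; "qpos": joint angles; "joint_velocities": joint speeds; "joint_efforts": joint torques, N m; "position": TCP position; "tool_rot": TCP orientation; "ft_force": force on the tool from outside, world axes, zero at the start; "torque": the same for the moment, N m; "finger_gap": finger opening in m; "grasp_force": force on a finger pad.
Only numpy, scipy, OpenCV 4.12 (cv2) and the standard library are available. Lean on these libraries where they do the work, as an engineer would, in place of code of your own. Each camera call takes 0.05 s, during which the arm holds its last target. There are 200 camera calls.

### The job

Take the dust cover off the stamping press: slide it up along its keyhole slots until the stud heads reach their wide ends, draw it off the studs and stand it on its flat flange in the white tray. Then lay every shampoo bar from the wooden board flat in its own round nest of the press carriage, push the carriage by its palm plate fully home against its spring with all the bars in it, hold it there for a good second so that the stamp can strike, and let it come all the way back out. Finally set all the bars flat on the slatted curing rack, with the cover left standing in the tray and the jug and the two dropper bottles not knocked over.

Things in the scene. Friction and masses are not known exactly. Their poses are not given: they have to be found in the camera images.
- press: Bench stamping press, fixed, white, 240 wide (x); flat front face looks along its +y. Origin on the table, mid-width, in the plane of the face (y = 0); x along the face, z up. Base 10 mm high. Hood 135 high from the face back to y = -70 mm, housing behind 220, air cylinder on top to 325. Mouth under the hood 210 wide, 64 mm above the table; the carriage lies before it.
- carriage (a joint): Travel of the sprung carriage along the press's -y into the mouth, m: 0 = all the way out (rest), 0.12 = home on its stop. Spring pushes it out with 3.6 N at rest, 8.4 N home, damping 35 N per m/s; freed, it returns in about 1.5 s. White block 200 (x) x 80 (y) x 28, top 40 mm above the table, three round nests in a row along x, palm plate in front.
- nest1 (a point): Centre of the floor of the carriage's round nest at the press's -x end; moves with the carriage. Nests are 53 mm across, 14 mm deep, 62 mm apart, 85 mm in front of the press face when the carriage is out; floor 26 mm above the table. Axes as the press's.
- nest2 (a point): The same of the middle nest.
- nest3 (a point): The same of the nest at the press's +x end.
- palm (a point): Middle of the outer (+y) face of the carriage's palm plate, an upright aluminium plate 70 wide (x), 8 thick, 50 high, from 17 to 67 mm above the table; the point lies 42 mm above the table, 173 mm in front of the press face when the carriage is out. Push here towards the press's -y. Moves with the carriage.
- cover: Loose dust cover, 0.27-0.43 kg, 4 mm sheet bent to an L: flat flange 200 (x) x 130 (y) below, upright back 200 wide, 84 high at its -y edge, black grip rib in the corner. Origin on the underside, under the grip point; back's rear face y = -45 mm, flange to y = +85. Hangs on the press face by two keyholes in its back, underside 46 mm above the table, axes as the press's. Off the press it stands on its flange.
- cover_grip (a point): Grip point on the cover's rib, 50 mm above its underside, close above its centre of mass; pinch the rib (10 thick along x, from 41 mm behind (-y) to 19 mm before this point) from above. Rib top 12 mm above this point, the back's top 34 mm above it, 41 to 45 mm behind it.
- stud_left (a point): Left (-x) of the two headed studs on the press face, 112 mm above the table, 130 mm apart; the point is mid-shank, 3 mm before the face. Shank 7 mm, head 14 mm, its front 10 mm before the face, 2 mm play. Cover's keyholes: slot 10 wide above, wide end 20 below: raised 20 mm (+-2) the heads are centred in the wide ends and it can be drawn off along the press's +y by over 12 mm.
- stud_right (a point): The other stud, at the press's +x side, alike.
- tray: White enamel tray, fixed, 250 (x) x 190 (y), rim 12 mm high and 4 thick, its floor 4 mm above the table. Origin at the centre of its underside, z up. The cover stands in it with its 200 side along the tray's x; either way round.
- board: Plain wooden board, fixed, 130 (x) x 200 (y) x 12 mm, where the bars lie at the start. Origin at the centre of its underside.
- rack: Slatted bamboo curing rack, fixed, 130 (x) x 200 (y), top 20 mm above the table; six slats along y. Origin at the centre of its underside. May change places with the board.
- bar1_mid (a point): Centre of a pressed cream-coloured shampoo bar, a hard round disc 50 mm across, 28 mm high with 4 mm rounded rims, about 65 g. Its z is the disc's axis. Lies on the board at the start (in a row along the board's y, about 66 mm apart); may be absent (two or three bars in a batch).
- bar2_mid (a point): Centre of a pressed cream-coloured shampoo bar, a hard round disc 50 mm across, 28 mm high with 4 mm rounded rims, about 65 g. Its z is the disc's axis. Lies on the board at the start (in a row along the board's y, about 66 mm apart); may be absent (two or three bars in a batch).
- bar3_mid (a point): Centre of a pressed cream-coloured shampoo bar, a hard round disc 50 mm across, 28 mm high with 4 mm rounded rims, about 65 g. Its z is the disc's axis. Lies on the board at the start (in a row along the board's y, about 66 mm apart); may be absent (two or three bars in a batch).
- jug_rim (a point): Centre of the rim of the steel jug (72 across, 75 high) that stands on the kitchen scale; do not knock it over.
- dropper_a: Small green dropper bottle, 33 across, 120 high, loose, standing beside the press; origin at its base. Do not knock it over.
- dropper_b: Amber dropper bottle, 38 across, 138 high, loose, standing beyond the rack and the board; origin at its base. Do not knock it over.

How it is judged:
By the outcome, as a careful person would: the job done as asked, in the order asked, and still so for the second after the job is handed in, with the robot touching nothing.
Of bar1, bar2, bar3 only 2 to 3 are there at a start; the rules pass over those that are not, and their reading is None.
At some moment in a run one of bar1, bar2, bar3 may be knocked a few centimetres aside while the robot is not near it.
Once in a run the grip may slacken for a moment while it holds something.
It also fails if it takes over 210 s, if anything falls off the work surface, if the arm or the gripper's body presses on something with over 40 N, if the wrist force passes 120 N, or if a joint passes its speed limit or range.

## Working session

There is one attempt and no reset: what is moved stays moved. The work goes in short steps, Python scripts to look and compute and a tool call to move; the robot and the scene stay as the last step left them, time stands still between calls to the robot, and variables do not carry over. Pictures are saved under pics/ and viewed, at most 14 in all, crops included, and the job is handed in when it is done.

Besides the shell and the picture viewer there is one more tool, called as name([rows], argument=value, ...), one row to a line, values as JSON. move_arm: Moves the arm, as the interface text tells. Its arguments: {"type":"object","properties":{"targets":{"type":"array","items":{"type":"object","properties":{"turn":{"type":"array","items":{"type":"number"}},"dp":{"type":"array","items":{"type":"number"}},"grip":{"type":"number"}}}}},"required":["targets"]}

```bash
mkdir -p pics
cat > h.py <<'E'
from rig import env
import numpy as np, cv2
def snap(c,f=None):
    s=env.get_state(); im=env.snapshot(c)
    if f: cv2.imwrite('pics/'+f,im[:,:,::-1])
    return s
def ray(c,px,s=None):
    i=env.camera_info(c); r,cc=px
    d=np.array([(cc-i['cx'])/i['fx'],(r-i['cy'])/i['fy'],1.])
    if c=='wrist':
        s=s or env.get_state(); T=np.array(i['tool_from_camera']); R=np.array(s['tool_rot'])
        return R@T[:3,3]+np.array(s['position']), R@T[:3,:3]@d
    T=np.linalg.inv(np.array(i['camera_from_world'])); return T[:3,3],T[:3,:3]@d
def atz(c,px,z,s=None):
    o,d=ray(c,px,s); return o+d*(z-o[2])/d[2]
def tri(rays):
    A=np.zeros((3,3));b=np.zeros(3)
    for o,d in rays:
        d=d/np.linalg.norm(d);P=np.eye(3)-np.outer(d,d);A+=P;b+=P@o
    p=np.linalg.solve(A,b)
    return p,[round(float(np.linalg.norm(np.cross(p-o,d/np.linalg.norm(d))))*1000,1) for o,d in rays]
def proj(c,p,s=None):
    i=env.camera_info(c)
    if c=='wrist':
        s=s or env.get_state();T=np.eye(4);T[:3,:3]=s['tool_rot'];T[:3,3]=s['position'];M=np.linalg.inv(T@np.array(i['tool_from_camera']))
    else: M=np.array(i['camera_from_world'])
    q=M[:3,:3]@p+M[:3,3]; return np.array([q[1]/q[2]*i['fy']+i['cy'],q[0]/q[2]*i['fx']+i['cx']])
E
python3 - <<'E'
from h import *
np.set_printoptions(precision=3,suppress=True)
s=env.get_state();print(s['position'],np.array(s['tool_rot']),s['finger_gap'])
Z={'nest1':.026,'nest2':.026,'nest3':.026,'palm':.042,'cover_grip':.096,'stud_left':.112,'stud_right':.112,'tray':0,'board':0,'rack':0,'bar1_mid':.026,'jug_rim':None,'dropper_a':0,'dropper_b':0,'press':0,'cover':.046}
for c in ['scene','side']:
    snap(c,c+'0.png')
    i=env.camera_info(c);print(c,i['fx'],np.linalg.inv(np.array(i['camera_from_world'])))
    for n,z in Z.items():
        for r in env.place_of(c,n)[:4]:
            print(n,round(r['score'],2),np.round(r['point']),atz(c,r['point'],z) if z is not None else '')
E
```

```text
[0.25  0.599 0.244] [[-0.923  0.386 -0.   ]
 [ 0.386  0.923 -0.002]
 [-0.    -0.002 -1.   ]] 0.08540838578352468
scene 441.66830384392125 [[-0.571  0.499 -0.652  1.302]
 [ 0.821  0.34  -0.459  0.525]
 [-0.008 -0.797 -0.604  0.728]
 [ 0.     0.     0.     1.   ]]
nest1 0.92 [184. 193.] [ 0.619 -0.18   0.026]
nest1 0.86 [163. 217.] [ 0.503 -0.191  0.026]
nest1 0.6 [170. 203.] [ 0.553 -0.203  0.026]
nest2 0.92 [184. 193.] [ 0.619 -0.18   0.026]
nest2 0.86 [163. 217.] [ 0.503 -0.191  0.026]
nest2 0.6 [170. 203.] [ 0.553 -0.203  0.026]
nest3 0.92 [184. 193.] [ 0.619 -0.18   0.026]
nest3 0.86 [163. 217.] [ 0.503 -0.191  0.026]
nest3 0.6 [170. 203.] [ 0.553 -0.203  0.026]
palm 0.67 [176. 229.] [ 0.551 -0.108  0.042]
palm 0.47 [260. 354.] [0.647 0.305 0.042]
cover_grip 0.61 [147. 185.] [ 0.571 -0.243  0.096]
stud_left 0.86 [132. 194.] [ 0.514 -0.26   0.112]
stud_right 0.77 [152. 163.] [ 0.642 -0.254  0.112]
tray 0.83 [197. 289.] [0.493 0.047 0.   ]
tray 0.41 [239. 198.] [ 0.756 -0.044  0.   ]
board 0.81 [214. 387.] [0.411 0.29  0.   ]
board 0.47 [164. 188.] [ 0.527 -0.288  0.   ]
rack 0.69 [
[... 1147 characters left out ...]
8 -0.279  0.112]
stud_right 0.38 [280. 270.] [ 0.46  -0.254  0.112]
tray 0.85 [218. 226.] [0.516 0.052 0.   ]
tray 0.7 [195. 164.] [0.4   0.247 0.   ]
board 0.6 [189. 167.] [0.419 0.271 0.   ]
board 0.53 [191. 168.] [0.418 0.259 0.   ]
rack 0.94 [169. 215.] [0.6   0.281 0.   ]
rack 0.68 [274. 300.] [ 0.58  -0.219  0.   ]
bar1_mid 0.62 [192. 164.] [0.399 0.23  0.026]
jug_rim 0.96 [164. 302.] 
jug_rim 0.71 [280. 292.] 
dropper_a 0.83 [212. 306.] [ 0.736 -0.051  0.   ]
dropper_a 0.55 [170. 263.] [0.74 0.19 0.  ]
dropper_b 0.83 [212. 306.] [ 0.736 -0.051  0.   ]
dropper_b 0.55 [170. 263.] [0.74 0.19 0.  ]
press 0.89 [299. 312.] [ 0.561 -0.292  0.   ]
cover 0.81 [271. 302.] [ 0.565 -0.239  0.046]
```

```bash
python3 -c "
import cv2,numpy as np
a=cv2.imread('pics/scene0.png');b=cv2.imread('pics/side0.png')
cv2.imwrite('pics/both0.png',cv2.resize(np.vstack([a[60:340],b[100:380]]),(732,800))[:,:]) if 0 else cv2.imwrite('pics/s1.png',cv2.resize(a,(800,600)))
cv2.imwrite('pics/s2.png',cv2.resize(b,(800,600)))"
```

```text
(no output)
```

View pics/s1.png

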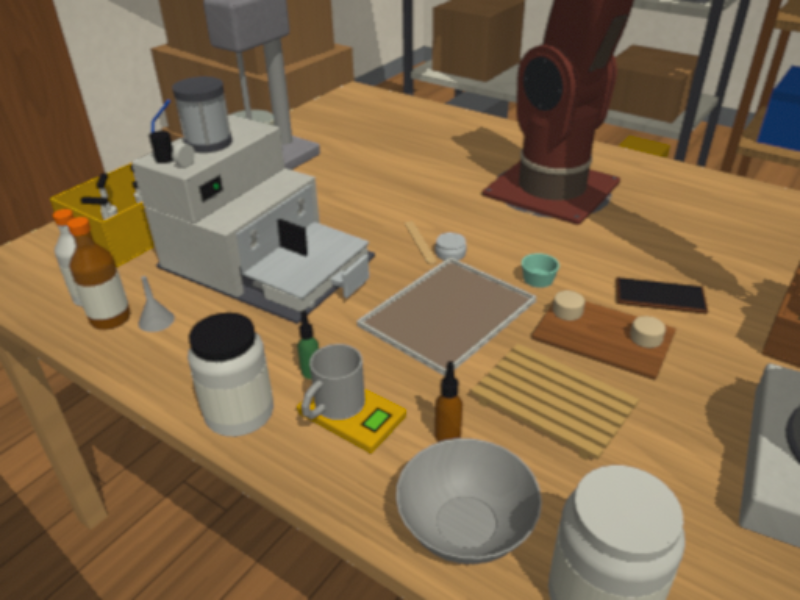

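View pics/s2.png

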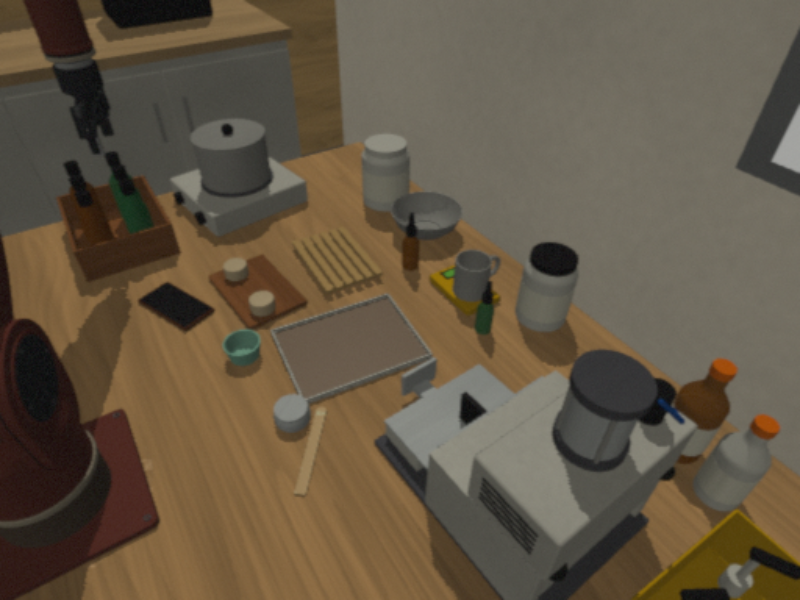

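The scene view shows the cover hanging over the carriage (black rib near 293,237 in the enlarged picture), the empty tray in the middle, and two bars on the board at (570,305) and (648,330). The rack lies next to the board. The side view agrees.

Run:
```python
from h import *
np.set_printoptions(precision=4,suppress=True)
for c in ['scene','side']: snap(c)
g={}
for n in ['stud_left','stud_right','cover_grip','palm','tray','board','rack','press','jug_rim','dropper_a','dropper_b']:
    R=[]
    for c in ['scene','side']:
        l=env.place_of(c,n)
        if n=='dropper_b': l=l[1:]
        if n=='palm': l=l[:1]
        R.append(ray(c,l[0]['point']))
    print(n,*tri(R))
for c in ['scene','side']:
    print(c,[(round(r['score'],2),atz(c,r['point'],.026)[:2]) for r in env.place_of(c,'bar1_mid')])
    for n,z in [('tray',.012),('board',.012),('rack',.02),('cover',.05)]:
        r=env.trace(c,n)[0]; m=r['region'].astype(np.uint8)
        k=max(cv2.findContours(m,0,2)[0],key=cv2.contourArea)[:,0]
        p=np.array([atz(c,(q[1],q[0]),z)[:2]*1000 for q in k],np.float32)
        print(c,n,round(r['score'],2),cv2.minAreaRect(p))
i=env.camera_info('wrist');print(i)
```

```text
stud_left [ 0.4981 -0.2757  0.1067] [2.1, 2.1]
stud_right [ 0.6273 -0.2779  0.108 ] [2.2, 2.2]
cover_grip [ 0.562  -0.2413  0.0901] [1.9, 1.9]
palm [ 0.5174  0.0961 -0.0093] [163.3, 163.3]
tray [0.5059 0.0441 0.0025] [4.4, 4.4]
board [ 0.4133  0.2851 -0.0096] [2.5, 2.5]
rack [ 0.6014  0.2877 -0.0027] [4.8, 4.8]
press [ 0.5691 -0.2768 -0.0143] [4.7, 4.7]
jug_rim [0.7927 0.0512 0.0943] [3.0, 3.0]
dropper_a [0.7425 0.0585 0.0739] [74.8, 74.8]
dropper_b [ 0.7465  0.094  -0.0792] [98.1, 98.1]
scene [(0.69, array([ 0.7657, -0.0299])), (0.56, array([0.4118, 0.2216])), (0.2, array([ 0.6305, -0.1755]))]
scene tray 0.86 ((516.0040893554688, 51.81537628173828), (197.0384521484375, 260.05712890625), 83.49059295654297)
scene board 0.84 ((425.43133544921875, 291.6549987792969), (140.76113891601562, 199.02716064453125), 5.800943374633789)
scene rack 0.82 ((612.8689575195312, 288.1518859863281), (201.3308868408203, 143.73956298828125), 86.57661437988281)
scene cover 0.78 ((516.3101196289062, -264.26519775390625), (316.42376708984375, 239.9591064453125), 3.163757562637329)
side [(0.81, array([0.4047, 0.2175]))]
side tray 0.58 ((502.4554443359375, 42.94068145751953), (197.93502807617188, 251.89915466308594), 84.32691955566406)
side board 0.55 ((413.59326171875, 283.09014892578125), (132.115966796875, 215.1703643798828), 5.18220853805542)
side rack 0.71 ((597.1322021484375, 282.62896728515625), (205.1109619140625, 135.49400329589844), 86.56021118164062)
side cover 0.88 ((553.823486328125, -201.35707092285156), (201.11221313476562, 100.09222412109375), 6.555083274841309)
{'fx': 336.37598840570536, 'fy': 336.37598840570536, 'cx': 256.5140428409323, 'cy': 192.94035073419656, 'tool_from_camera': array([[ 0.0005, -0.9623, -0.272 ,  0.0691],
       [ 1.    ,  0.0006, -0.0002, -0.0011],
       [ 0.0004, -0.272 ,  0.9623, -0.1294],
       [ 0.    ,  0.    ,  0.    ,  1.    ]])}
```

```bash
cat >> h.py <<'E'
from scipy.spatial.transform import Rotation as Ro
def goal(*P,cmd=None):
    """P: (x,y,z,phi) targets with the tool down, tool x at angle phi; prints dp, turn"""
    s=env.get_state(); R=np.array(s['tool_rot']); p=np.array(s['position'])
    for x,y,z,f in P:
        f=np.radians(f); G=np.array([[np.cos(f),np.sin(f),0],[np.sin(f),-np.cos(f),0],[0,0,-1]])
        print('dp',np.round(R.T@(np.array([x,y,z])-p),4).tolist(),'turn',np.round(Ro.from_matrix(R.T@G).as_rotvec(degrees=True),1).tolist())
E
python3 -c "
from h import *
goal((.47,.22,.30,90),(.56,-.12,.33,90))"
```

```text
dp [-0.3488, -0.2658, -0.0547] turn [-0.0, 0.0, 67.3]
dp [-0.563, -0.5448, -0.0847] turn [-0.0, 0.0, 67.3]
```

move_arm([
  {"dp":[-0.349,-0.266,-0.055],"turn":[0,0,67.3],"grip":1},
  {"dp":[-0.349,-0.266,-0.055],"turn":[0,0,67.3],"grip":1},
  {"dp":[-0.349,-0.266,-0.055],"turn":[0,0,67.3],"grip":1},
  {"dp":[-0.349,-0.266,-0.055],"turn":[0,0,67.3],"grip":1},
  {"dp":[-0.349,-0.266,-0.055],"turn":[0,0,67.3],"grip":1},
  {"dp":[-0.349,-0.266,-0.055],"turn":[0,0,67.3],"grip":1},
  {"dp":[-0.349,-0.266,-0.055],"turn":[0,0,67.3],"grip":1},
  {"dp":[-0.349,-0.266,-0.055],"turn":[0,0,67.3],"grip":1},
  {"dp":[-0.349,-0.266,-0.055],"turn":[0,0,67.3],"grip":1},
  {"dp":[-0.349,-0.266,-0.055],"turn":[0,0,67.3],"grip":1},
  {"dp":[-0.349,-0.266,-0.055],"turn":[0,0,67.3],"grip":1},
])

```text
time_s: 4.5
position: [0.4704, 0.219, 0.3006]
tool_rot: [[0.002, 1.0, 0.0], [1.0, -0.002, 0.001], [0.001, 0.0, -1.0]]
ft_force: [-0.5, -0.1, 0.3]
finger_gap: 0.0857
grasp_force: 0.0
```

```bash
cat >> h.py <<'E'
def wl(names,f=None):
    s=snap('wrist',f); print(round(s['time_s'],1),np.round(s['position'],4))
    for n,z in names:
        for r in env.place_of('wrist',n)[:3]:
            print(n,round(r['score'],2),np.round(r['point']),np.round(atz('wrist',r['point'],z,s),4))
    return s
def rect(n,z,s,c='wrist'):
    for r in env.trace(c,n)[:1]:
        m=r['region'].astype(np.uint8)
        k=max(cv2.findContours(m,0,2)[0],key=cv2.contourArea)[:,0]
        p=np.array([atz(c,(q[1],q[0]),z,s)[:2]*1000 for q in k],np.float32)
        print(n,round(r['score'],2),np.array(r['bbox']),cv2.minAreaRect(p))
E
python3 -c "
from h import *
s=wl([('bar1_mid',.026),('board',0),('rack',0),('tray',0)],'w1.png')
for n,z in [('board',.012),('rack',.02),('tray',.012)]: rect(n,z,s)
goal((.56,-.12,.33,90))"
```

```text
4.5 [0.4704 0.219  0.3006]
bar1_mid 0.89 [156. 200.] [0.4019 0.2193 0.026 ]
board 0.91 [ 97. 212.] [0.4154 0.2882 0.    ]
board 0.59 [ 43. 188.] [0.3899 0.3494 0.    ]
rack 0.85 [101. 364.] [0.6026 0.2835 0.    ]
tray 0.75 [274. 280.] [0.5032 0.0457 0.    ]
tray 0.41 [ 42. 193.] [0.3954 0.3508 0.    ]
board 0.8 [146.4   2.1 127.  180.7] ((416.57470703125, 288.8887939453125), (130.8673553466797, 199.75152587890625), 5.235202789306641)
rack 0.79 [305.6   1.7 136.8 185.1] ((600.4228515625, 287.05255126953125), (202.3380584716797, 135.19398498535156), 86.62503814697266)
tray 0.91 [187.7 200.8 201.6 141.8] ((506.12677001953125, 49.37528610229492), (196.382568359375, 251.85276794433594), 83.7409896850586)
dp [-0.3405, 0.0897, -0.0298] turn [-0.0, 0.0, 0.1]
```

View pics/w1.png

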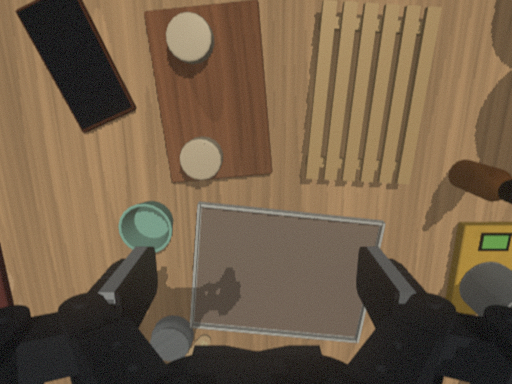

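The wrist view shows exactly two bars on the board, at pixels (190,37) and (200,158), with the rack to the right and the tray below. Next I'll go over the press.

move_arm([
  {"dp":[-0.34,0.09,-0.03],"turn":[0,0,0],"grip":1},
  {"dp":[-0.34,0.09,-0.03],"turn":[0,0,0],"grip":1},
  {"dp":[-0.34,0.09,-0.03],"turn":[0,0,0],"grip":1},
  {"dp":[-0.34,0.09,-0.03],"turn":[0,0,0],"grip":1},
  {"dp":[-0.34,0.09,-0.03],"turn":[0,0,0],"grip":1},
  {"dp":[-0.34,0.09,-0.03],"turn":[0,0,0],"grip":1},
  {"dp":[-0.34,0.09,-0.03],"turn":[0,0,0],"grip":1},
  {"dp":[-0.34,0.09,-0.03],"turn":[0,0,0],"grip":1},
  {"dp":[-0.34,0.09,-0.03],"turn":[0,0,0],"grip":1},
])

```text
time_s: 5.8
position: [0.5602, -0.1216, 0.3302]
tool_rot: [[0.003, 1.0, -0.0], [1.0, -0.003, -0.001], [-0.001, -0.0, -1.0]]
ft_force: [-0.3, 1.3, -0.5]
finger_gap: 0.0855
grasp_force: 0.0
```

```bash
python3 -c "
from h import *
s=wl([('cover_grip',.096),('stud_left',.112),('stud_right',.112),('palm',.042),('cover',.046),('press',0)],'w2.png')
rect('cover',.05,s)"
```

```text
5.8 [ 0.5602 -0.1216  0.3302]
cover_grip 0.81 [259. 260.] [ 0.563  -0.2381  0.096 ]
stud_left 0.83 [298. 207.] [ 0.5008 -0.2808  0.112 ]
stud_right 0.73 [294. 316.] [ 0.6295 -0.2756  0.112 ]
palm 0.62 [146. 248.] [ 0.5488 -0.1108  0.042 ]
cover 0.87 [241. 258.] [ 0.5608 -0.2371  0.046 ]
cover 0.97 [172.2 171.3 179.4 141.5] ((559.2896118164062, -242.49969482421875), (249.00111389160156, 186.3206787109375), 3.5380311012268066)
```

View pics/w2.png

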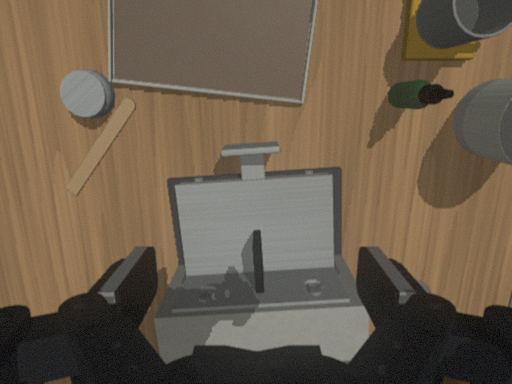

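The view shows the cover's flange (176–333, 175–275), the black rib at (258,260), the stud heads near (207,295) and (314,286), and the palm plate at (250,150). I'll fit the yaw from the edges.

```bash
python3 -c "
from h import *
g=cv2.cvtColor(cv2.imread('pics/w2.png'),6)
L=cv2.createLineSegmentDetector().detect(g)[0][:,0]
for x1,y1,x2,y2 in L:
    if np.hypot(x2-x1,y2-y1)<28 or not(160<x1<370 and 130<y1<325): continue
    o=[]
    for z in (.05,.108,.13):
        a=atz('wrist',(y1,x1),z)[:2];b=atz('wrist',(y2,x2),z)[:2]
        o+=[np.round(a,3),np.round(b,3),round((np.degrees(np.arctan2(*(b-a)[::-1]))+45)%90-45,1)]
    print(np.round([x1,y1,x2,y2]),*o)
"
```

```text
[260. 231. 264. 291.] [ 0.565 -0.218] [ 0.57  -0.307] 3.6 [ 0.564 -0.195] [ 0.569 -0.271] 3.6 [ 0.564 -0.186] [ 0.568 -0.257] 3.6
[174. 185. 186. 278.] [ 0.456 -0.158] [ 0.464 -0.288] 3.6 [ 0.471 -0.143] [ 0.478 -0.254] 3.6 [ 0.476 -0.137] [ 0.483 -0.242] 3.6
[239. 253. 254. 228.] [ 0.537 -0.251] [ 0.556 -0.215] -27.9 [ 0.54  -0.222] [ 0.556 -0.192] -27.9 [ 0.542 -0.212] [ 0.557 -0.183] -27.9
[355. 284. 358. 248.] [ 0.695 -0.297] [ 0.695 -0.243] 0.3 [ 0.676 -0.262] [ 0.676 -0.216] 0.3 [ 0.669 -0.249] [ 0.669 -0.205] 0.3
[334. 268. 332. 176.] [ 0.664 -0.272] [ 0.654 -0.144] 4.6 [ 0.649 -0.241] [ 0.641 -0.131] 4.6 [ 0.644 -0.229] [ 0.635 -0.126] 4.6
[244. 179. 176. 184.] [ 0.544 -0.149] [ 0.458 -0.156] 4.3 [ 0.547 -0.135] [ 0.472 -0.141] 4.3 [ 0.547 -0.13 ] [ 0.478 -0.135] 4.3
[362. 305. 256. 312.] [ 0.708 -0.33 ] [ 0.559 -0.341] 4.1 [ 0.687 -0.291] [ 0.559 -0.3  ] 4.1 [ 0.679 -0.276] [ 0.559 -0.284] 4.1
[254. 312. 154. 318.] [ 0.557 -0.341] [ 0.416 -0.35 ] 3.8 [ 0.558 -0.3  ] [ 0.436 -0.308] 3.8 [ 0.558 -0.284] [ 0.444 -0.292] 3.8
[178. 267. 166. 181.] [ 0.455 -0.271] [ 0.447 -0.151] 
[... 1324 characters left out ...]
-0.286] 4.1 [ 0.562 -0.278] [ 0.663 -0.271] 4.1
[367. 248. 398. 290.] [ 0.707 -0.243] [ 0.755 -0.305] 37.5 [ 0.686 -0.216] [ 0.727 -0.269] 37.5 [ 0.678 -0.205] [ 0.717 -0.256] 37.5
[341. 169. 341. 256.] [ 0.665 -0.136] [ 0.673 -0.254] 3.9 [ 0.65  -0.124] [ 0.657 -0.225] 3.9 [ 0.644 -0.12 ] [ 0.651 -0.214] 3.9
[223. 144. 274. 141.] [ 0.519 -0.106] [ 0.581 -0.101] 4.2 [ 0.525 -0.098] [ 0.578 -0.094] 4.2 [ 0.527 -0.095] [ 0.577 -0.092] 4.2
[173. 312. 253. 307.] [ 0.443 -0.342] [ 0.555 -0.333] 4.2 [ 0.459 -0.301] [ 0.556 -0.293] 4.2 [ 0.466 -0.285] [ 0.556 -0.278] 4.2
[256. 303. 172. 309.] [ 0.559 -0.327] [ 0.442 -0.336] 4.1 [ 0.559 -0.288] [ 0.458 -0.296] 4.1 [ 0.559 -0.273] [ 0.465 -0.28 ] 4.1
```

```bash
python3 -c "
from h import *
goal((.561,-.234,.18,94.1),(.561,-.234,.092,94.1))"
```

```text
dp [-0.1148, 0.0005, 0.1503] turn [0.0, -0.0, -4.0]
dp [-0.1149, 0.0005, 0.2383] turn [0.0, -0.0, -4.0]
```

move_arm([
  {"dp":[-0.05,0,0.03],"turn":[0,0,-4],"grip":1},
  {"dp":[-0.085,0,0.07],"turn":[0,0,-4],"grip":1},
  {"dp":[-0.115,0.0005,0.11],"turn":[0,0,-4],"grip":1},
  {"dp":[-0.115,0.0005,0.15],"turn":[0,0,-4],"grip":1},
  {"dp":[-0.115,0.0005,0.18],"turn":[0,0,-4],"grip":1},
  {"dp":[-0.115,0.0005,0.2],"turn":[0,0,-4],"grip":1},
  {"dp":[-0.115,0.0005,0.22],"turn":[0,0,-4],"grip":1},
  {"dp":[-0.115,0.0005,0.235],"turn":[0,0,-4],"grip":1},
  {"dp":[-0.115,0.0005,0.238],"turn":[0,0,-4],"grip":1},
  {"dp":[-0.115,0.0005,0.238],"turn":[0,0,-4],"grip":1},
])

```text
time_s: 7.2
position: [0.5608, -0.2351, 0.0924]
tool_rot: [[-0.07, 0.998, -0.0], [0.998, 0.07, -0.0], [0.0, -0.0, -1.0]]
ft_force: [0.3, 0.1, -0.7]
finger_gap: 0.0856
grasp_force: 0.0
```

```bash
python3 -c "
from h import *
s=wl([('cover_grip',.096),('stud_left',.112),('stud_right',.112)],'w3.png')"
```

```text
7.2 [ 0.5608 -0.2351  0.0924]
cover_grip 0.77 [271. 257.] [ 0.5605 -0.2365  0.096 ]
```

View pics/w3.png

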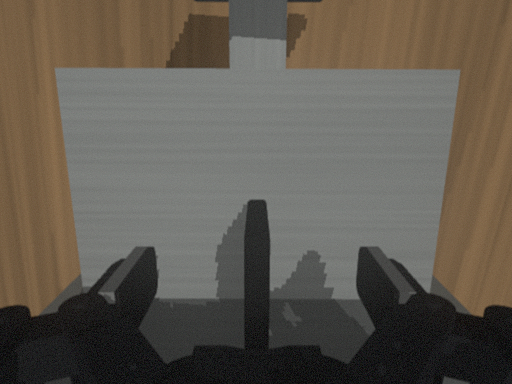

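The rib sits centred between the open fingers (column 257), and the yaw lines up. Closing.

move_arm([
  {"dp":[0,0,0],"turn":[0,0,0],"grip":0},
  {"dp":[0,0,0],"turn":[0,0,0],"grip":0},
  {"dp":[0,0,0],"turn":[0,0,0],"grip":0},
  {"dp":[0,0,0],"turn":[0,0,0],"grip":0},
  {"dp":[0,0,0],"turn":[0,0,0],"grip":0},
  {"dp":[0,0,0],"turn":[0,0,0],"grip":0},
  {"dp":[0,0,0],"turn":[0,0,0],"grip":0},
  {"dp":[0,0,0],"turn":[0,0,0],"grip":0},
  {"dp":[0,0,0],"turn":[0,0,0],"grip":0},
  {"dp":[0,0,0],"turn":[0,0,0],"grip":0},
])

```text
time_s: 8.4
position: [0.5608, -0.2352, 0.0925]
tool_rot: [[-0.07, 0.998, 0.0], [0.998, 0.07, 0.0], [-0.0, 0.0, -1.0]]
ft_force: [0.1, 0.4, 2.8]
finger_gap: 0.009
grasp_force: 59.5
```

move_arm([
  {"dp":[0,0,-0.005],"turn":[0,0,0],"grip":0},
  {"dp":[0,0,-0.01],"turn":[0,0,0],"grip":0},
  {"dp":[0,0,-0.015],"turn":[0,0,0],"grip":0},
  {"dp":[0,0,-0.018],"turn":[0,0,0],"grip":0},
  {"dp":[0,0,-0.02],"turn":[0,0,0],"grip":0},
  {"dp":[0,0,-0.02],"turn":[0,0,0],"grip":0},
  {"dp":[0,0,-0.02],"turn":[0,0,0],"grip":0},
  {"dp":[0,0,-0.02],"turn":[0,0,0],"grip":0},
])

```text
time_s: 9.2
position: [0.5609, -0.2347, 0.1124]
tool_rot: [[-0.071, 0.998, -0.0], [0.998, 0.071, 0.001], [0.001, 0.0, -1.0]]
ft_force: [-1.2, 5.3, -0.8]
finger_gap: 0.0088
grasp_force: 59.2
```

```bash
python3 -c "
from h import *
s=wl([('cover_grip',.116)],'w4.png')
print(cv2.minMaxLoc(cv2.matchTemplate(cv2.imread('pics/w4.png'),cv2.imread('pics/w3.png')[230:330,235:285],3)))"
```

```text
9.2 [ 0.5609 -0.2347  0.1124]
cover_grip 0.67 [272. 257.] [ 0.5605 -0.2366  0.116 ]
(0.7147558927536011, 0.9367467164993286, (175, 250), (235, 199))
```

move_arm([
  {"dp":[0.003,0,0],"turn":[0,0,0],"grip":0},
  {"dp":[0.006,0,0],"turn":[0,0,0],"grip":0},
  {"dp":[0.009,0,0],"turn":[0,0,0],"grip":0},
  {"dp":[0.009,0,0],"turn":[0,0,0],"grip":0},
])

```text
time_s: 9.7
position: [0.5601, -0.226, 0.1123]
tool_rot: [[-0.071, 0.998, -0.0], [0.998, 0.071, -0.0], [-0.0, -0.0, -1.0]]
ft_force: [-0.2, 0.1, -4.0]
finger_gap: 0.009
grasp_force: 58.7
```

```bash
python3 -c "
from h import *
goal((.559,-.19,.115,94.1),(.505,.037,.18,83.7),(.505,.037,.052,83.7))"
```

```text
dp [0.0359, 0.0014, -0.0028] turn [-0.0, 0.0, -0.1]
dp [0.2662, -0.0364, -0.0678] turn [-0.0, 0.0, 10.3]
dp [0.2662, -0.0364, 0.0602] turn [-0.0, 0.0, 10.3]
```

move_arm([
  {"dp":[0.01,0,0],"turn":[0,0,0],"grip":0},
  {"dp":[0.025,0,0],"turn":[0,0,0],"grip":0},
  {"dp":[0.045,0,-0.015],"turn":[0,0,0],"grip":0},
  {"dp":[0.07,-0.005,-0.035],"turn":[0,0,0],"grip":0},
  {"dp":[0.1,-0.01,-0.055],"turn":[0,0,2],"grip":0},
  {"dp":[0.13,-0.015,-0.067],"turn":[0,0,4],"grip":0},
  {"dp":[0.16,-0.02,-0.067],"turn":[0,0,6],"grip":0},
  {"dp":[0.19,-0.025,-0.067],"turn":[0,0,8],"grip":0},
  {"dp":[0.22,-0.03,-0.067],"turn":[0,0,9],"grip":0},
  {"dp":[0.245,-0.034,-0.05],"turn":[0,0,10.3],"grip":0},
  {"dp":[0.26,-0.036,-0.025],"turn":[0,0,10.3],"grip":0},
  {"dp":[0.266,-0.036,0],"turn":[0,0,10.3],"grip":0},
  {"dp":[0.266,-0.036,0.015],"turn":[0,0,10.3],"grip":0},
  {"dp":[0.266,-0.036,0.03],"turn":[0,0,10.3],"grip":0},
  {"dp":[0.266,-0.036,0.03],"turn":[0,0,10.3],"grip":0},
])

```text
time_s: 11.2
position: [0.5042, 0.0351, 0.0824]
tool_rot: [[0.111, 0.994, -0.003], [0.994, -0.111, -0.002], [-0.002, -0.003, -1.0]]
ft_force: [-3.2, -3.6, 2.7]
finger_gap: 0.0088
grasp_force: 63.2
```

```bash
python3 -c "
from h import *
s=wl([('cover_grip',.087),('tray',0)],'w5.png');print(s['ft_force'],s['finger_gap'])
snap('side','side5.png');a=cv2.imread('pics/side5.png')[160:300,140:360]
cv2.imwrite('pics/s5.png',np.hstack([cv2.resize(a,(440,280)),cv2.resize(cv2.imread('pics/w5.png'),(360,280))]))"
```

```text
11.2 [0.5042 0.0351 0.0824]
cover_grip 0.56 [297. 257.] [0.5026 0.022  0.087 ]
[-3.21707838 -3.60312259  2.72794444] 0.008834547989621272
```

View pics/s5.png

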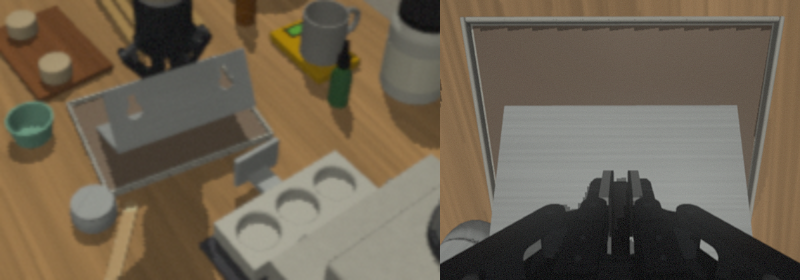

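The carriage nests now show in the side view. In the wrist view the cover has slipped: its front edge is at row 144 instead of 68. I'll measure how far.

```bash
python3 -c "
from h import *
s=snap('wrist','w6.png');print(s['ft_force'],s['position'])
g=cv2.cvtColor(cv2.imread('pics/w6.png'),6)
L=cv2.createLineSegmentDetector().detect(g)[0][:,0]
for q in L:
    if np.hypot(q[2]-q[0],q[3]-q[1])>60: print(np.round(q))
def f(l,r):
    for z in (.01,.03,.05,.06,.07,.08,.1):
        a=atz('wrist',l,z,s);b=atz('wrist',r,z,s);print(z,a[:2],b[:2],np.linalg.norm(a-b))
f((144,92),(144,422))
cv2.imwrite('pics/w6b.png',cv2.resize(cv2.imread('pics/w6.png')[120:,60:460],None,fx=2,fy=2))
"
```

```text
[-0.54482496 -2.3604752  -0.87620627] [0.50530097 0.03736802 0.08247728]
[364. 282. 511. 360.]
[ 44. 337. 158. 277.]
[ 41.  37.  77. 262.]
[438. 279. 429. 199.]
[ 36.  33. 478.  34.]
[481.  28. 439. 280.]
[ 74. 280.  33.  28.]
[ 77. 246.  46.  46.]
[ 91. 145.  78. 249.]
[421. 144.  92. 144.]
[477.  28.  36.  27.]
[ 27.  29.  72. 296.]
[ 47.  40. 467.  40.]
[441. 297. 473. 107.]
[473. 106. 486.  29.]
[467.  37.  44.  37.]
[438. 248. 472.  39.]
[443. 189. 459.  88.]
0.01 [0.41128445 0.08909558] [0.60783106 0.06771562] 0.19770602984987978
0.03 [0.42125965 0.09065196] [0.59833795 0.07138972] 0.17812287055977422
0.05 [0.43123485 0.09220833] [0.58884483 0.07506382] 0.15853971126966862
0.06 [0.43622246 0.09298652] [0.58409828 0.07690087] 0.14874813162461578
0.07 [0.44121006 0.09376471] [0.57935172 0.07873792] 0.1389565519795629
0.08 [0.44619766 0.09454289] [0.57460516 0.08057498] 0.12916497233451008
0.1 [0.45617286 0.09609927] [0.56511205 0.08424908] 0.1095818130444045
```

View pics/w6b.png

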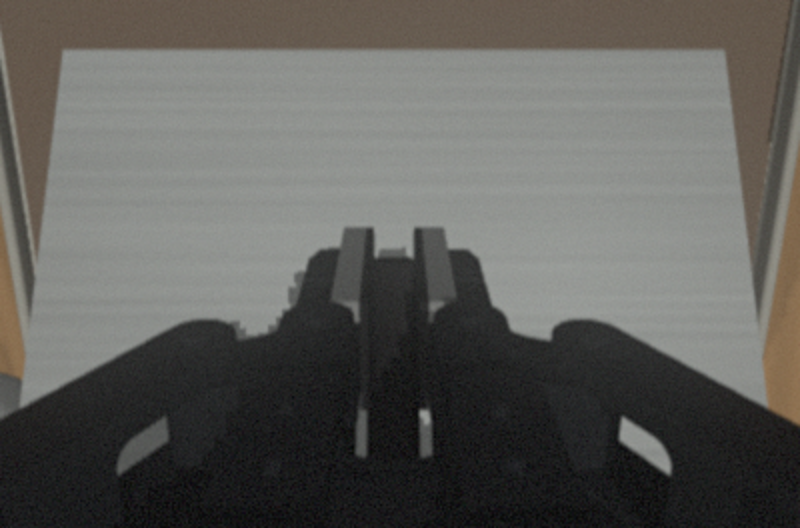

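The cover has pitched about 33° nose-down in the pinch, because the grip slackened. Its front edge rests on the tray floor. Lowering gently with the hand upright should turn it flat again.

move_arm([
  {"dp":[0,0,0.003],"turn":[0,0,0],"grip":0},
  {"dp":[0,0,0.006],"turn":[0,0,0],"grip":0},
  {"dp":[0,0,0.009],"turn":[0,0,0],"grip":0},
  {"dp":[0,0,0.012],"turn":[0,0,0],"grip":0},
  {"dp":[0,0,0.015],"turn":[0,0,0],"grip":0},
  {"dp":[0,0,0.015],"turn":[0,0,0],"grip":0},
])

```text
time_s: 12.05
position: [0.5062, 0.03, 0.0701]
tool_rot: [[0.115, 0.993, 0.001], [0.993, -0.115, -0.005], [-0.004, 0.001, -1.0]]
ft_force: [-17.1, -26.3, 43.6]
finger_gap: 0.0089
grasp_force: 69.3
```

```bash
python3 -c "
from h import *
s=snap('wrist','w7.png')
g=cv2.cvtColor(cv2.imread('pics/w7.png'),6)
L=cv2.createLineSegmentDetector().detect(g)[0][:,0]
for q in L:
    if abs(q[2]-q[0])>200: print(np.round(q),[np.round(atz('wrist',(q[k+1],q[k]),.008,s),3) for k in (0,2)])
"
```

```text
[ 11.  14. 493.  11.] [array([0.393, 0.153, 0.008]), array([0.639, 0.126, 0.008])]
[432. 131.  79. 133.] [array([0.609, 0.068, 0.008]), array([0.412, 0.09 , 0.008])]
[387.   6.  12.   7.] [array([0.585, 0.135, 0.008]), array([0.395, 0.156, 0.008])]
[483.  16.  22.  18.] [array([0.634, 0.124, 0.008]), array([0.398, 0.15 , 0.008])]
[ 24.  21. 481.  19.] [array([0.399, 0.149, 0.008]), array([0.633, 0.123, 0.008])]
```

Pushing straight down jams the front edge (43 N). I'll back off, shift forward, and lower along an arc around the front edge so that friction helps turn the cover.

move_arm([
  {"dp":[0,0,-0.015],"turn":[0,0,0],"grip":0},
  {"dp":[0,0,-0.03],"turn":[0,0,0],"grip":0},
  {"dp":[0.02,0,-0.032],"turn":[0,0,0],"grip":0},
  {"dp":[0.045,0,-0.032],"turn":[0,0,0],"grip":0},
  {"dp":[0.045,0,-0.032],"turn":[0,0,0],"grip":0},
  {"dp":[0.045,0,-0.032],"turn":[0,0,0],"grip":0},
])

```text
time_s: 12.7
position: [0.5102, 0.0823, 0.0991]
tool_rot: [[0.107, 0.994, -0.0], [0.994, -0.107, 0.0], [-0.0, -0.0, -1.0]]
ft_force: [-0.5, -0.8, -3.0]
finger_gap: 0.0091
grasp_force: 62.6
```

```bash
python3 -c "
from h import *
s=snap('wrist','w8.png');print(s['ft_force'])
g=cv2.cvtColor(cv2.imread('pics/w8.png'),6)
L=cv2.createLineSegmentDetector().detect(g)[0][:,0]
for q in L:
    if abs(q[2]-q[0])>150:
        print(np.round(q))
        for z in (.005,.02,.035): a,b=[np.round(atz('wrist',(q[k+1],q[k]),z,s),3) for k in (0,2)];print(z,a[:2],b[:2],np.linalg.norm(a-b))
snap('side','side8.png');cv2.imwrite('pics/s8.png',cv2.resize(cv2.imread('pics/side8.png')[140:300,140:360],(800,582)))
"
```

```text
[-0.47875596 -0.83280583 -2.99840323]
[  0. 361. 158. 277.]
0.005 [ 0.29 -0.03] [0.431 0.031] 0.15362942426501508
0.02 [ 0.305 -0.018] [0.436 0.039] 0.1428635712839351
0.035 [ 0.321 -0.006] [0.442 0.047] 0.13209844813622906
[ 64. 117. 448. 118.]
0.005 [0.392 0.151] [0.639 0.124] 0.24847132631352054
0.02 [0.4   0.151] [0.631 0.126] 0.23234887561595816
0.035 [0.408 0.151] [0.623 0.128] 0.21622673285234648
[433. 133.  79. 132.]
0.005 [0.63  0.116] [0.399 0.141] 0.23234887561595816
0.02 [0.622 0.118] [0.407 0.141] 0.21622673285234648
0.035 [0.615 0.12 ] [0.415 0.142] 0.20120636172845033
[198.  28.   8.  71.]
0.005 [0.486 0.194] [0.364 0.183] 0.122494897852931
0.02 [0.488 0.191] [0.374 0.181] 0.11443775600735973
0.035 [0.49  0.188] [0.385 0.178] 0.10547511554864492
[447. 113.  67. 111.]
0.005 [0.638 0.127] [0.394 0.154] 0.24548930730278254
0.02 [0.63  0.129] [0.402 0.154] 0.2293665189167765
0.035 [0.622 0.13 ] [0.411 0.154] 0.21236054247434955
```

View pics/s8.png

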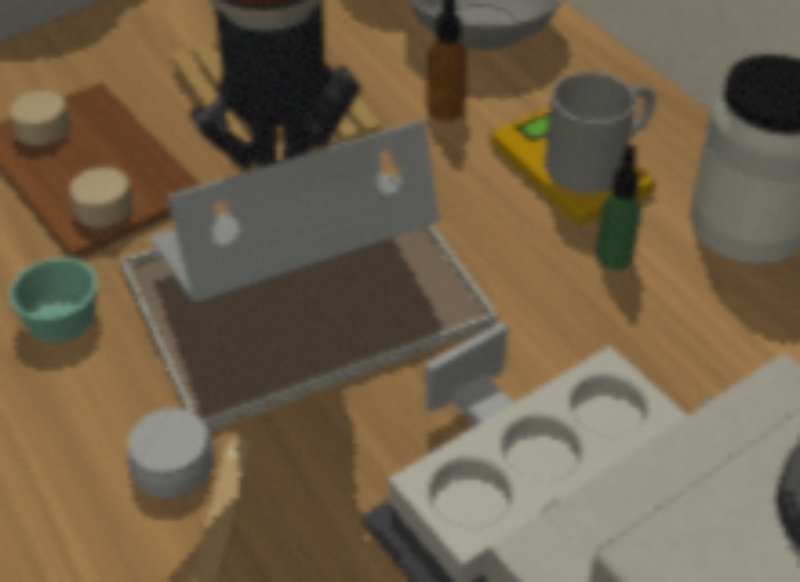

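The side view shows the cover held nose-down, with its front edge near (165,240) and the tray below it. Lowering along the arc now.

move_arm([
  {"dp":[-0.008,0,0.013],"turn":[0,0,0],"grip":0},
  {"dp":[-0.008,0,0.024],"turn":[0,0,0],"grip":0},
  {"dp":[-0.01,0,0.029],"turn":[0,0,0],"grip":0},
  {"dp":[-0.015,0,0.032],"turn":[0,0,0],"grip":0},
  {"dp":[-0.02,0,0.035],"turn":[0,0,0],"grip":0},
  {"dp":[-0.025,0,0.038],"turn":[0,0,0],"grip":0},
  {"dp":[-0.025,0,0.038],"turn":[0,0,0],"grip":0},
])

```text
time_s: 13.5
position: [0.5078, 0.0559, 0.0611]
tool_rot: [[0.11, 0.994, 0.0], [0.994, -0.11, -0.0], [0.0, 0.0, -1.0]]
ft_force: [0.5, 1.6, 0.6]
finger_gap: 0.0088
grasp_force: 61.9
```

```bash
cat >> h.py <<'E'
def edge(f):
    s=snap('wrist',f);print(np.round(s['ft_force'],1))
    g=cv2.cvtColor(cv2.imread('pics/'+f),6)
    for q in cv2.createLineSegmentDetector().detect(g)[0][:,0]:
        if abs(q[2]-q[0])>180:
            for z in np.arange(.005,.09,.001):
                a,b=[atz('wrist',(q[k+1],q[k]),z,s) for k in (0,2)]
                if abs(np.linalg.norm(a-b)-.2)<.001: print(np.round(q),round(z,3),np.round((a+b)/2,3));break
E
python3 -c "
from h import *
edge('w9.png')"
```

```text
[0.5 1.6 0.6]
[ 13.  66. 498.  66.] 0.043 [0.516 0.136 0.043]
[444. 112.  67. 113.] 0.007 [0.513 0.116 0.007]
[497.  60.  16.  60.] 0.041 [0.516 0.138 0.041]
[ 27.  72. 484.  71.] 0.034 [0.516 0.134 0.034]
```

move_arm([
  {"dp":[-0.005,0,0.002],"turn":[0,0,0],"grip":0},
  {"dp":[-0.01,0,0.004],"turn":[0,0,0],"grip":0},
  {"dp":[-0.014,0,0.006],"turn":[0,0,0],"grip":0},
  {"dp":[-0.018,0,0.008],"turn":[0,0,0],"grip":0},
  {"dp":[-0.022,0,0.01],"turn":[0,0,0],"grip":0},
  {"dp":[-0.022,0,0.01],"turn":[0,0,0],"grip":0},
])

```text
time_s: 14.15
position: [0.5051, 0.0337, 0.0511]
tool_rot: [[0.11, 0.994, -0.0], [0.994, -0.11, -0.001], [-0.001, -0.0, -1.0]]
ft_force: [-0.4, 0.2, 3.0]
finger_gap: 0.009
grasp_force: 61.3
```

```bash
python3 -c "
from h import *
edge('w10.png')
snap('side','side10.png');cv2.imwrite('pics/s10.png',cv2.resize(cv2.imread('pics/side10.png')[140:300,140:360],(800,582)))"
```

```text
[-0.4  0.2  3. ]
[  1.  12. 511.  11.] 0.034 [0.515 0.134 0.034]
[459.  94.  53.  95.] 0.008 [0.512 0.103 0.008]
[511.  16.   1.  16.] 0.034 [0.515 0.132 0.034]
[  4.  20. 508.  20.] 0.033 [0.515 0.131 0.033]
```

View pics/s10.png

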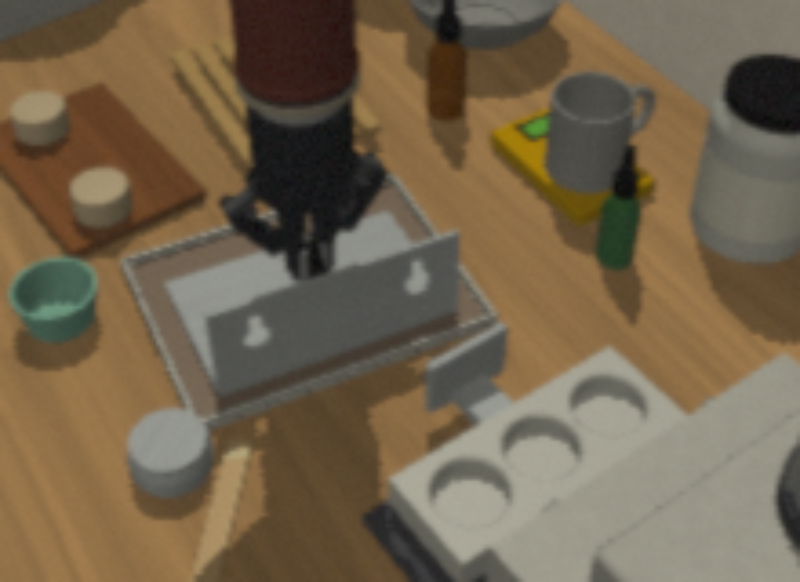

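The cover is nearly flat inside the tray, with the back edge still slightly raised (shadow below it). One more small lowering step, then release.

move_arm([
  {"dp":[-0.003,0,0.002],"turn":[0,0,0],"grip":0},
  {"dp":[-0.006,0,0.004],"turn":[0,0,0],"grip":0},
  {"dp":[-0.008,0,0.006],"turn":[0,0,0],"grip":0},
  {"dp":[-0.008,0,0.006],"turn":[0,0,0],"grip":0},
])

```text
time_s: 14.65
position: [0.5051, 0.0319, 0.0493]
tool_rot: [[0.106, 0.994, -0.001], [0.994, -0.106, 0.009], [0.009, -0.002, -1.0]]
ft_force: [-25.3, 19.7, 66.2]
finger_gap: 0.0092
grasp_force: 70.6
```

```bash
python3 -c "
from h import *
edge('w11.png')"
```

```text
[-25.3  19.7  66.2]
[  1.   7. 511.   9.] 0.033 [0.515 0.133 0.033]
[461.  93.  52.  92.] 0.007 [0.512 0.102 0.007]
[511.  14.   1.  12.] 0.033 [0.515 0.132 0.033]
[  3.  15. 511.  17.] 0.033 [0.515 0.13  0.033]
```

It's firmly flat on the floor. I'll relieve the load, then open.

move_arm([
  {"dp":[0.006,0,-0.005],"turn":[0,0,0],"grip":0},
  {"dp":[0.007,0,-0.006],"turn":[0,0,0],"grip":0},
  {"dp":[0.007,0,-0.006],"turn":[0,0,0],"grip":0.2},
  {"dp":[0.007,0,-0.006],"turn":[0,0,0],"grip":0.4},
  {"dp":[0.007,0,-0.006],"turn":[0,0,0],"grip":0.7},
  {"dp":[0.007,0,-0.006],"turn":[0,0,0],"grip":1},
  {"dp":[0.007,0,-0.006],"turn":[0,0,0],"grip":1},
  {"dp":[0.007,0,-0.006],"turn":[0,0,0],"grip":1},
  {"dp":[0.007,0,-0.026],"turn":[0,0,0],"grip":1},
  {"dp":[0.007,0,-0.066],"turn":[0,0,0],"grip":1},
  {"dp":[0.007,0,-0.106],"turn":[0,0,0],"grip":1},
  {"dp":[0.007,0,-0.146],"turn":[0,0,0],"grip":1},
  {"dp":[0.007,0,-0.186],"turn":[0,0,0],"grip":1},
  {"dp":[0.007,0,-0.226],"turn":[0,0,0],"grip":1},
  {"dp":[0.007,0,-0.226],"turn":[0,0,0],"grip":1},
])

```text
time_s: 16.2
position: [0.5075, 0.0336, 0.2765]
tool_rot: [[0.11, 0.994, 0.008], [0.994, -0.11, 0.003], [0.004, 0.007, -1.0]]
ft_force: [0.2, 0.5, -0.6]
finger_gap: 0.0854
grasp_force: 0.0
```

```bash
python3 -c "
from h import *
s=wl([('cover_grip',.054),('tray',0),('palm',.042)],'w12.png')
rect('tray',.012,s)
snap('side','side12.png')
g=cv2.imread('pics/w12.png');a=cv2.imread('pics/side12.png')
cv2.imwrite('pics/c12.png',np.hstack([cv2.resize(g,(400,300)),cv2.resize(a[140:300,140:360],(400,300))]))
goal((.47,.22,.26,90))
"
```

```text
16.2 [0.5075 0.0336 0.2765]
cover_grip 0.75 [181. 252.] [0.5013 0.0164 0.054 ]
palm 0.91 [277. 302.] [ 0.5475 -0.1116  0.042 ]
tray 0.65 [136.2  58.9 231.8 163.7] ((506.2402038574219, 48.02046203613281), (189.23086547851562, 251.56207275390625), 83.77684783935547)
dp [0.1817, -0.0547, 0.0099] turn [-0.1, 0.1, -6.3]
```

View pics/c12.png

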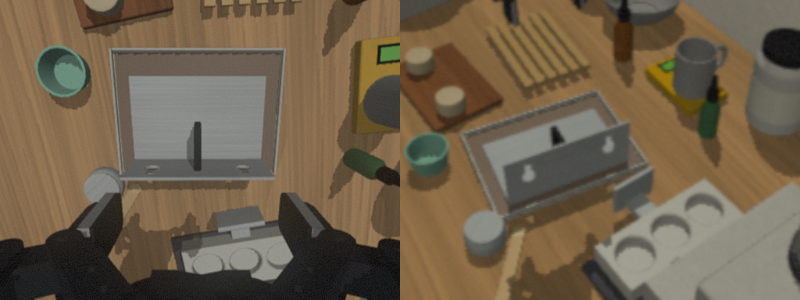

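The cover stands flat inside the tray (left half: 130–265, 75–175) and the nests are exposed. Next I'll measure the nests from above.

```bash
python3 -c "
from h import *
goal((.556,-.15,.25,94.1))"
```

```text
dp [-0.1767, 0.0713, 0.0201] turn [-0.1, 0.1, -10.4]
```

move_arm([
  {"dp":[-0.177,0.071,0.02],"turn":[0,0,-10.4],"grip":1},
  {"dp":[-0.177,0.071,0.02],"turn":[0,0,-10.4],"grip":1},
  {"dp":[-0.177,0.071,0.02],"turn":[0,0,-10.4],"grip":1},
  {"dp":[-0.177,0.071,0.02],"turn":[0,0,-10.4],"grip":1},
  {"dp":[-0.177,0.071,0.02],"turn":[0,0,-10.4],"grip":1},
  {"dp":[-0.177,0.071,0.02],"turn":[0,0,-10.4],"grip":1},
])

```text
time_s: 17.1
position: [0.5557, -0.1518, 0.25]
tool_rot: [[-0.068, 0.998, -0.003], [0.998, 0.068, -0.001], [-0.001, -0.003, -1.0]]
ft_force: [0.1, 1.1, -0.5]
finger_gap: 0.0855
grasp_force: 0.0
```

```bash
python3 -c "
from h import *
s=wl([('nest1',.026),('palm',.042)],'w13.png')
g=cv2.medianBlur(cv2.cvtColor(cv2.imread('pics/w13.png'),6),3)
for q in cv2.createLineSegmentDetector().detect(g)[0][:,0]:
    if np.hypot(q[2]-q[0],q[3]-q[1])>40 and q[1]>90:
        a,b=[atz('wrist',(q[k+1],q[k]),.04,s)[:2] for k in (0,2)];print(np.round(q),a,b,round((np.degrees(np.arctan2(*(b-a)[::-1]))+45)%90-45,1))
# rectified top view at z=.04, 2 px/mm
P=np.array([[x,y,.04] for y in (-.12,-.26) for x in (.44,.68)])
px=np.array([proj('wrist',p,s)[::-1] for p in P],np.float32)
M=cv2.getPerspectiveTransform(px,np.array([[0,0],[720,0],[0,420],[720,420]],np.float32))
t=cv2.warpPerspective(cv2.imread('pics/w13.png'),M,(720,420));
c=cv2.HoughCircles(cv2.medianBlur(cv2.cvtColor(t,6),5),cv2.HOUGH_GRADIENT,1,120,param1=80,param2=18,minRadius=70,maxRadius=88)
if c is not None:
    for x,y,r in c[0][:6]: print('circle',.44+x/3000,-.12-y/3000,r/3); cv2.circle(t,(int(x),int(y)),int(r),(0,0,255),1)
cv2.imwrite('pics/t13.png',t)"
```

```text
17.1 [ 0.5557 -0.1518  0.25  ]
nest1 0.89 [205. 258.] [ 0.5587 -0.1975  0.026 ]
nest1 0.79 [205. 198.] [ 0.493  -0.2028  0.026 ]
nest1 0.79 [207. 308.] [ 0.6148 -0.1959  0.026 ]
palm 0.55 [128. 256.] [ 0.5511 -0.1125  0.042 ]
[348. 363. 375. 329.] [ 0.6826545  -0.38830333] [ 0.70734642 -0.33691702] -25.7
[159. 173. 165. 242.] [ 0.45479825 -0.16571452] [ 0.45988053 -0.24267064] 3.8
[348. 243. 354. 174.] [ 0.66026333 -0.22993627] [ 0.65512237 -0.15308335] 3.8
[167. 243. 347. 244.] [ 0.46227564 -0.24433402] [ 0.65906265 -0.23130259] 3.8
[394. 256. 426. 291.] [ 0.71267768 -0.2424514 ] [ 0.75774607 -0.28315917] -42.1
[ 86. 292. 118. 257.] [ 0.36930306 -0.31153103] [ 0.40851918 -0.26470511] -39.9
[406. 107. 435.  65.] [ 0.69626066 -0.08242319] [ 0.71617915 -0.04250808] -26.5
[363. 338. 217. 338.] [ 0.69576653 -0.35151984] [ 0.5214496  -0.36331946] 3.9
[138. 329. 165. 364.] [ 0.42750505 -0.3565808 ] [ 0.45987972 -0.40469717] 33.9
[158. 259. 149. 163.] [ 0.45183016 -0.26435638] [ 0.44450149 -0.15594365] 3.9
[374. 327. 354. 285.] [ 0.70672215 -0.33522114] [ 0.67379674 -0.28054791] 31.1
[351. 
[... 891 characters left out ...]
1102 -0.12736614] [ 0.78314051 -0.0852901 ] -25.7
[354. 293. 172. 292.] [ 0.67614347 -0.29043673] [ 0.46775166 -0.30411665] 3.8
[239. 167. 196. 167.] [ 0.53689082 -0.15345363] [ 0.4920762  -0.15642157] 3.8
[224. 123. 289. 123.] [ 0.51962854 -0.1100766 ] [ 0.58382785 -0.10576205] 3.8
[318. 167. 274. 167.] [ 0.61745725 -0.14785914] [ 0.57269841 -0.15090559] 3.9
[212. 338. 149. 338.] [ 0.51548553 -0.36362858] [ 0.44089162 -0.368801  ] 4.0
[  8. 157.  20. 267.] [ 0.30063587 -0.15957727] [ 0.2982129 -0.2843805] -1.1
[450. 192. 433. 257.] [ 0.7582918  -0.16505829] [ 0.75659063 -0.2399328 ] -1.3
circle 0.5568333 -0.19616666 27.066666
circle 0.49516666 -0.2025 24.666666
circle 0.6191667 -0.1935 26.0
```

View pics/t13.png

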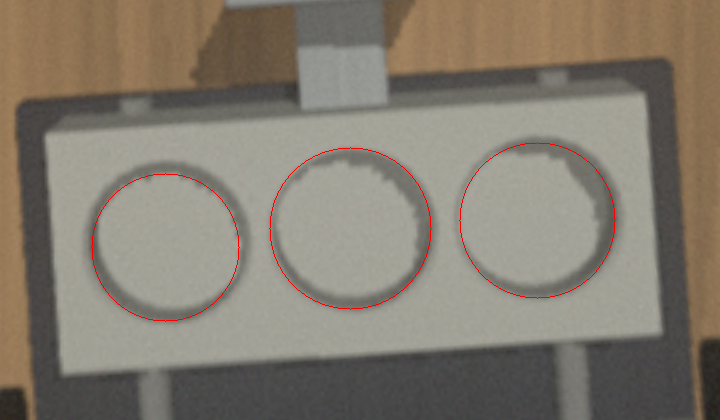

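Rectified view: the block yaw is 3.8° and the nest circles are clear. That gives nest2 ≈ (.557,-.1965), nest1 ≈ (.495,-.2005) and nest3 ≈ (.619,-.1925). I'll use nest3 and nest1. Bars next.

```bash
python3 -c "
from h import *
goal((.43,.28,.25,90))"
```

```text
dp [0.4366, -0.0944, 0.0013] turn [-0.0, -0.0, 4.2]
```

move_arm([
  {"dp":[0.437,-0.094,0],"turn":[0,0,4],"grip":1},
  {"dp":[0.437,-0.094,0],"turn":[0,0,4],"grip":1},
  {"dp":[0.437,-0.094,0],"turn":[0,0,4],"grip":1},
  {"dp":[0.437,-0.094,0],"turn":[0,0,4],"grip":1},
  {"dp":[0.437,-0.094,0],"turn":[0,0,4],"grip":1},
  {"dp":[0.437,-0.094,0],"turn":[0,0,4],"grip":1},
  {"dp":[0.437,-0.094,0],"turn":[0,0,4],"grip":1},
  {"dp":[0.437,-0.094,0],"turn":[0,0,4],"grip":1},
  {"dp":[0.437,-0.094,0],"turn":[0,0,4],"grip":1},
  {"dp":[0.437,-0.094,0],"turn":[0,0,4],"grip":1},
  {"dp":[0.437,-0.094,0],"turn":[0,0,4],"grip":1},
  {"dp":[0.437,-0.094,0],"turn":[0,0,4],"grip":1},
])

```text
time_s: 18.45
position: [0.4311, 0.2786, 0.2515]
tool_rot: [[-0.003, 1.0, 0.0], [1.0, 0.003, 0.0], [0.0, 0.0, -1.0]]
ft_force: [-0.0, 0.0, -1.6]
finger_gap: 0.0852
grasp_force: 0.0
```

```bash
cat >> h.py <<'E'
def circ(z,x0,x1,y0,y1,s,src,out=None,k=3000,D=.05):
    """circles of diameter D in the top view rectified at height z"""
    P=[[x,y,z] for y in (y1,y0) for x in (x0,x1)]
    px=np.array([proj('wrist',np.array(p),s)[::-1] for p in P],np.float32); W,H=int((x1-x0)*k),int((y1-y0)*k)
    M=cv2.getPerspectiveTransform(px,np.array([[0,0],[W,0],[0,H],[W,H]],np.float32))
    t=cv2.warpPerspective(cv2.imread('pics/'+src),M,(W,H)); r=D/2*k
    c=cv2.HoughCircles(cv2.medianBlur(cv2.cvtColor(t,6),5),cv2.HOUGH_GRADIENT,1,r,param1=80,param2=18,minRadius=int(r*.8),maxRadius=int(r*1.1))
    for x,y,rr in (c[0][:5] if c is not None else []): print('circle',round(x0+x/k,4),round(y1-y/k,4),round(rr/k*1000,1)); cv2.circle(t,(int(x),int(y)),int(rr),(0,0,255),1)
    if out: cv2.imwrite('pics/'+out,t)
def bars(f,zt=.026):
    s=wl([('bar1_mid',zt)],f)
    for r in env.trace('wrist','bar1_mid'):
        if r['score']<.4: continue
        k=max(cv2.findContours(r['region'].astype(np.uint8),0,2)[0],key=cv2.contourArea)[:,0]
        p=np.array([atz('wrist',(q[1],q[0]),zt,s)[:2]*1000 for q in k],np.float32)
        print('trace',round(r['score'],2),cv2.minEnclosingCircle(p),p.mean(0))
    return s
E
python3 -c "
from h import *
s=bars('w14.png')
circ(.036,.34,.5,.18,.42,s,'w14.png','t14.png',2400,.046)
goal((.4,.22,.12,90),(.4,.22,.04,90))"
```

```text
18.4 [0.4311 0.2786 0.2515]
bar1_mid 0.79 [217. 230.] [0.4013 0.2182 0.026 ]
trace 0.57 ((403.1727294921875, 217.03802490234375), 28.594730377197266) [400.09085 217.63776]
circle 0.4031 0.2165 24.3
circle 0.3965 0.3506 23.8
dp [-0.0581, -0.0317, 0.1315] turn [0.0, -0.0, 0.0]
dp [-0.0582, -0.0317, 0.2115] turn [0.0, -0.0, 0.0]
```

View pics/t14.png

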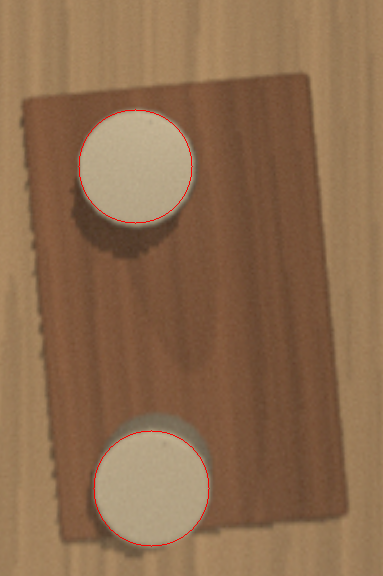

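The rectified view has both bars circled: A at (.4025,.217) and B at (.397,.351). Grasping A.

move_arm([
  {"dp":[-0.03,-0.015,0.04],"turn":[0,0,0],"grip":1},
  {"dp":[-0.0615,-0.0285,0.08],"turn":[0,0,0],"grip":1},
  {"dp":[-0.0615,-0.0285,0.12],"turn":[0,0,0],"grip":1},
  {"dp":[-0.0615,-0.0285,0.155],"turn":[0,0,0],"grip":1},
  {"dp":[-0.0615,-0.0285,0.185],"turn":[0,0,0],"grip":1},
  {"dp":[-0.0615,-0.0285,0.205],"turn":[0,0,0],"grip":1},
  {"dp":[-0.0615,-0.0285,0.2115],"turn":[0,0,0],"grip":1},
  {"dp":[-0.0615,-0.0285,0.2115],"turn":[0,0,0],"grip":0.4},
  {"dp":[-0.0615,-0.0285,0.2115],"turn":[0,0,0],"grip":0.4},
  {"dp":[-0.0615,-0.0285,0.2115],"turn":[0,0,0],"grip":0.4},
  {"dp":[-0.0615,-0.0285,0.2115],"turn":[0,0,0],"grip":0.4},
  {"dp":[-0.0615,-0.0285,0.2115],"turn":[0,0,0],"grip":0.4},
])

```text
time_s: 19.8
position: [0.4037, 0.2179, 0.0415]
tool_rot: [[-0.002, 1.0, 0.001], [1.0, 0.002, 0.002], [0.002, 0.001, -1.0]]
ft_force: [-2.8, -1.7, 11.5]
finger_gap: 0.0471
grasp_force: 59.9
```

```bash
python3 -c "
from h import *
s=bars('w15.png')
circ(.038,.36,.45,.16,.27,s,'w15.png','t15.png',4000,.046)"
```

```text
19.8 [0.4037 0.2179 0.0415]
bar1_mid 0.91 [249. 251.] [0.4006 0.2174 0.026 ]
trace 0.86 ((403.0560302734375, 215.1896514892578), 30.188114166259766) [401.78632 215.72234]
circle 0.4031 0.2171 24.3
```

View pics/w15.png

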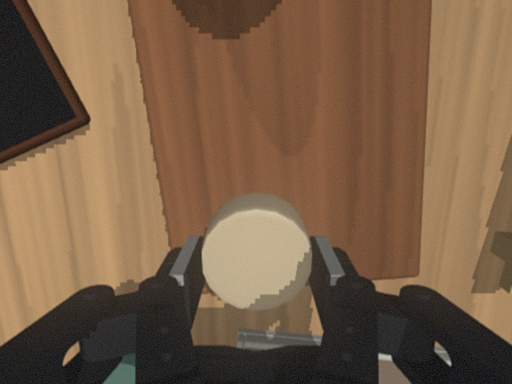

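The bar is centred in the jaws (about row 249, column 256), but the gap reads 47 mm, so the pads are only on the rounded rim. I'll reopen, go 11 mm lower and regrip.

move_arm([
  {"dp":[0,0,0],"turn":[0,0,0],"grip":0.8},
  {"dp":[0,0,0],"turn":[0,0,0],"grip":0.8},
  {"dp":[-0.001,-0.0005,0.006],"turn":[0,0,0],"grip":0.8},
  {"dp":[-0.001,-0.0005,0.011],"turn":[0,0,0],"grip":0.8},
  {"dp":[-0.001,-0.0005,0.011],"turn":[0,0,0],"grip":0.8},
  {"dp":[-0.001,-0.0005,0.011],"turn":[0,0,0],"grip":0.3},
  {"dp":[-0.001,-0.0005,0.011],"turn":[0,0,0],"grip":0.3},
  {"dp":[-0.001,-0.0005,0.011],"turn":[0,0,0],"grip":0.3},
  {"dp":[-0.001,-0.0005,0.011],"turn":[0,0,0],"grip":0.3},
  {"dp":[-0.001,-0.0005,0.011],"turn":[0,0,0],"grip":0.3},
])

```text
time_s: 20.95
position: [0.4025, 0.2164, 0.0291]
tool_rot: [[-0.002, 1.0, 0.0], [1.0, 0.002, 0.0], [0.0, 0.0, -1.0]]
ft_force: [-0.8, -1.7, 6.1]
finger_gap: 0.0481
grasp_force: 62.2
```

```bash
python3 -c "
from h import *
goal((.4025,.2164,.16,90),(.619,-.1925,.16,93.8),(.619,-.1925,.075,93.8),(.619,-.1925,.046,93.8))"
```

```text
dp [0.0, 0.0, -0.1309] turn [0.0, -0.0, 0.1]
dp [-0.4093, 0.2157, -0.131] turn [0.0, -0.0, -3.7]
dp [-0.4093, 0.2157, -0.046] turn [0.0, -0.0, -3.7]
dp [-0.4093, 0.2157, -0.017] turn [0.0, -0.0, -3.7]
```

move_arm([
  {"dp":[0,0,-0.015],"turn":[0,0,0],"grip":0.3},
  {"dp":[0,0,-0.045],"turn":[0,0,0],"grip":0.3},
  {"dp":[0,0,-0.08],"turn":[0,0,0],"grip":0.3},
  {"dp":[-0.02,0.01,-0.115],"turn":[0,0,0],"grip":0.3},
  {"dp":[-0.055,0.03,-0.131],"turn":[0,0,0],"grip":0.3},
  {"dp":[-0.09,0.05,-0.131],"turn":[0,0,-1],"grip":0.3},
  {"dp":[-0.125,0.07,-0.131],"turn":[0,0,-1],"grip":0.3},
  {"dp":[-0.16,0.09,-0.131],"turn":[0,0,-2],"grip":0.3},
  {"dp":[-0.195,0.11,-0.131],"turn":[0,0,-2],"grip":0.3},
  {"dp":[-0.23,0.13,-0.131],"turn":[0,0,-3],"grip":0.3},
  {"dp":[-0.265,0.15,-0.131],"turn":[0,0,-3],"grip":0.3},
  {"dp":[-0.3,0.17,-0.131],"turn":[0,0,-3.7],"grip":0.3},
  {"dp":[-0.335,0.185,-0.131],"turn":[0,0,-3.7],"grip":0.3},
  {"dp":[-0.37,0.2,-0.131],"turn":[0,0,-3.7],"grip":0.3},
  {"dp":[-0.395,0.21,-0.12],"turn":[0,0,-3.7],"grip":0.3},
  {"dp":[-0.4095,0.2155,-0.1],"turn":[0,0,-3.7],"grip":0.3},
  {"dp":[-0.4095,0.2155,-0.075],"turn":[0,0,-3.7],"grip":0.3},
  {"dp":[-0.4095,0.2155,-0.06],"turn":[0,0,-3.7],"grip":0.3},
  {"dp":[-0.4095,0.2155,-0.06],"turn":[0,0,-3.7],"grip":0.3},
])

```text
time_s: 22.85
position: [0.6174, -0.1916, 0.0864]
tool_rot: [[-0.067, 0.998, -0.004], [0.998, 0.067, 0.001], [0.001, -0.004, -1.0]]
ft_force: [0.6, -0.1, -0.2]
finger_gap: 0.0481
grasp_force: 62.0
```

```bash
python3 -c "
from h import *
s=wl([('bar1_mid',.087),('nest1',.026)],'w16.png');print(s['finger_gap'],s['ft_force'])
circ(s['position'][2]+.008,.57,.67,-.25,-.14,s,'w16.png','t16.png',4000,.046)
g=cv2.imread('pics/w16.png')
for q in cv2.createLineSegmentDetector().detect(cv2.cvtColor(g,6))[0][:,0]:
    if np.hypot(q[2]-q[0],q[3]-q[1])>40 :
        a,b=[atz('wrist',(q[k+1],q[k]),.04,s)[:2] for k in (0,2)];print(np.round(q),np.round(a,4),np.round(b,4))"
```

```text
22.9 [ 0.6174 -0.1916  0.0864]
bar1_mid 0.57 [258. 254.] [ 0.6154 -0.1886  0.087 ]
nest1 0.94 [220.  54.] [ 0.4952 -0.2023  0.026 ]
nest1 0.74 [218. 160.] [ 0.5586 -0.1969  0.026 ]
0.04808752921530798 [ 0.6157391  -0.13885416 -0.16193674]
circle 0.6166 -0.1914 24.3
circle 0.5714 -0.1769 23.2
[432. 287. 510. 343.] [ 0.722  -0.2237] [ 0.7785 -0.259 ]
[329. 242. 334. 158.] [ 0.6582 -0.1993] [ 0.6549 -0.1515]
[  1. 291.  66. 291.] [ 0.4678 -0.2443] [ 0.5064 -0.2415]
[116.  88. 123. 152.] [ 0.5415 -0.1239] [ 0.5437 -0.1558]
[177. 153. 173.  78.] [ 0.5722 -0.1546] [ 0.5697 -0.1172]
[ -1. 345.  71. 294.] [ 0.4618 -0.283 ] [ 0.5091 -0.2435]
[181. 139. 352. 139.] [ 0.5739 -0.147 ] [ 0.6627 -0.141 ]
[ 32. 139.  91. 139.] [ 0.4965 -0.1521] [ 0.5271 -0.1502]
[331. 157.   1. 157.] [ 0.6529 -0.1511] [ 0.4789 -0.1628]
[139.  79.  61.  77.] [ 0.5533 -0.1186] [ 0.5142 -0.1203]
[356. 143. 347. 251.] [ 0.665  -0.1429] [ 0.6692 -0.2039]
[173. 117. 122. 114.] [ 0.57   -0.1363] [ 0.5438 -0.1362]
[ 33.  70. 196.  71.] [ 0.501  -0.1181] [ 0.5811 -0.1129]
[124. 153. 176. 153.] [ 0.5444 -0.1566] [ 0.5713 -0.1548]
[193.  53.  32.  53.] [ 0.5797 -0.1051] [ 0.5012 -0.1103]
[121. 149.  43. 149.] [ 0.5425 -0.1544] [ 0.5018 -0.1572]
[273. 149. 182. 149.] [ 0.6223 -0.1491] [ 0.5746 -0.1524]
```

View pics/w16.png

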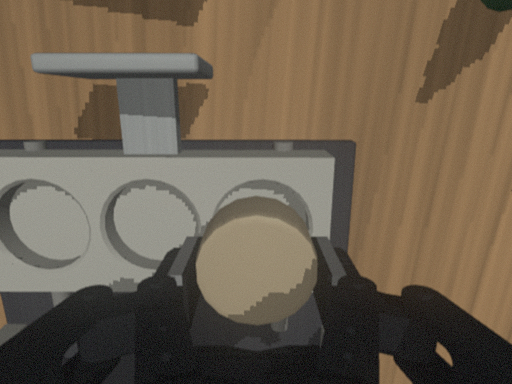

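The bar hangs straight, partly over nest3 (centre about 262,220 in the image). Correcting about 1.5–3 mm and lowering to just above the nest.

move_arm([
  {"dp":[-0.0005,0.0015,0.01],"turn":[0,0,0],"grip":0.3},
  {"dp":[-0.0005,0.0015,0.02],"turn":[0,0,0],"grip":0.3},
  {"dp":[-0.0005,0.0015,0.025],"turn":[0,0,0],"grip":0.3},
  {"dp":[-0.0005,0.0015,0.025],"turn":[0,0,0],"grip":0.3},
  {"dp":[-0.0005,0.0015,0.025],"turn":[0,0,0],"grip":0.3},
])

```text
time_s: 23.5
position: [0.6202, -0.1931, 0.0638]
tool_rot: [[-0.067, 0.998, -0.0], [0.998, 0.067, -0.0], [-0.0, -0.0, -1.0]]
ft_force: [0.5, 0.3, -0.6]
finger_gap: 0.0478
grasp_force: 62.0
```

```bash
python3 -c "
from h import *
s=wl([],'w17.png')
circ(s['position'][2]+.009,.57,.67,-.25,-.14,s,'w17.png','t17.png',4000,.046)
for q in cv2.createLineSegmentDetector().detect(cv2.cvtColor(cv2.imread('pics/w17.png'),6))[0][:,0]:
    if np.hypot(q[2]-q[0],q[3]-q[1])>60 :
        a,b=[atz('wrist',(q[k+1],q[k]),.04,s)[:2] for k in (0,2)];print(np.round(q),np.round(a,4),np.round(b,4))
s=env.get_state();print(s['position'])"
```

```text
23.5 [ 0.6202 -0.1931  0.0638]
circle 0.6191 -0.1921 24.0
circle 0.5704 -0.1814 21.1
[431. 287. 510. 343.] [ 0.7106 -0.2125] [ 0.7602 -0.2434]
[334. 246. 339. 163.] [ 0.6577 -0.193 ] [ 0.6549 -0.1517]
[160. 157. 154.  72.] [ 0.5726 -0.1544] [ 0.5702 -0.1176]
[166. 141. 357. 140.] [ 0.5751 -0.1467] [ 0.6615 -0.1409]
[362. 146. 352. 262.] [ 0.6644 -0.143 ] [ 0.6682 -0.2013]
[  1. 140.  94. 141.] [ 0.5004 -0.1517] [ 0.5428 -0.1489]
[68. 73.  1. 65.] [ 0.5334 -0.1205] [ 0.5049 -0.1191]
[334. 162.   1. 161.] [ 0.6526 -0.1512] [ 0.4991 -0.1614]
[153.  70.  68.  72.] [ 0.5699 -0.1169] [ 0.5334 -0.1202]
[168.  40.   1.  39.] [ 0.5764 -0.1045] [ 0.5063 -0.1091]
[  1.  60. 176.  60.] [ 0.5052 -0.1173] [ 0.5795 -0.1123]
[ 96. 152.  11. 152.] [ 0.5431 -0.1541] [ 0.5043 -0.1567]
[271. 152. 166. 152.] [ 0.6229 -0.1487] [ 0.575  -0.1519]
[ 0.62036521 -0.19313294  0.06398512]
```

move_arm([
  {"dp":[-0.0003,0.0002,0.006],"turn":[0,0,0],"grip":0.3},
  {"dp":[-0.0003,0.0002,0.011],"turn":[0,0,0],"grip":0.3},
  {"dp":[-0.0003,0.0002,0.015],"turn":[0,0,0],"grip":0.3},
  {"dp":[-0.0003,0.0002,0.018],"turn":[0,0,0],"grip":0.3},
  {"dp":[-0.0003,0.0002,0.019],"turn":[0,0,0],"grip":0.3},
  {"dp":[-0.0003,0.0002,0.019],"turn":[0,0,0],"grip":0.3},
])

```text
time_s: 24.15
position: [0.621, -0.197, 0.0512]
tool_rot: [[-0.064, 0.998, 0.003], [0.998, 0.064, -0.001], [-0.002, 0.003, -1.0]]
ft_force: [-20.7, 2.2, 57.7]
finger_gap: 0.0481
grasp_force: 94.6
```

Blocked at TCP z ≈ 0.051. The fingertips are on the block top, with the bar about 6 mm into the nest. I'll back off 6 mm, open, rise and look.

move_arm([
  {"dp":[0,0,-0.006],"turn":[0,0,0],"grip":0.3},
  {"dp":[0,0,-0.009],"turn":[0,0,0],"grip":0.3},
  {"dp":[0,0,-0.009],"turn":[0,0,0],"grip":0.3},
  {"dp":[0,0,-0.009],"turn":[0,0,0],"grip":0.65},
  {"dp":[0,0,-0.009],"turn":[0,0,0],"grip":0.8},
  {"dp":[0,0,-0.009],"turn":[0,0,0],"grip":0.8},
  {"dp":[0,0,-0.03],"turn":[0,0,0],"grip":0.8},
  {"dp":[0,0,-0.07],"turn":[0,0,0],"grip":0.8},
  {"dp":[0.04,-0.03,-0.11],"turn":[0,0,0],"grip":0.9},
  {"dp":[0.04,-0.03,-0.13],"turn":[0,0,0],"grip":0.9},
  {"dp":[0.04,-0.03,-0.13],"turn":[0,0,0],"grip":0.9},
])

```text
time_s: 25.25
position: [0.5891, -0.1544, 0.1785]
tool_rot: [[-0.068, 0.998, 0.005], [0.998, 0.068, 0.001], [0.001, 0.005, -1.0]]
ft_force: [0.2, -0.9, 0.4]
finger_gap: 0.0768
grasp_force: 0.0
```

```bash
python3 -c "
from h import *
s=bars('w18.png',.04)
circ(.053,.57,.67,-.25,-.14,s,'w18.png','t18.png',4000,.046)
t=cv2.imread('pics/w18.png');cv2.imwrite('pics/c18.png',cv2.resize(t[120:300,130:400],(810,540)))"
```

```text
25.2 [ 0.5891 -0.1544  0.1785]
bar1_mid 0.58 [229. 288.] [ 0.6187 -0.1921  0.04  ]
circle 0.6206 -0.1919 24.8
```

View pics/t18.png

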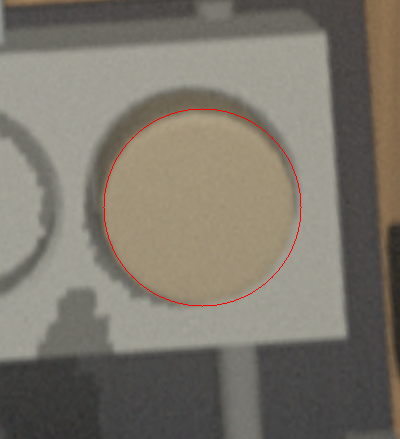

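The bar sits in nest3, level and concentric. I've now viewed 15 pictures, one over the limit of 14, so from here I'll work from numbers only. Next, bar B.

```bash
python3 -c "
from h import *
snap('scene');a=env.place_of('scene','bar1_mid');snap('side');b=env.place_of('side','bar1_mid')
for q in a[:3]:
    for r in b[:3]: print(round(q['score'],2),round(r['score'],2),*tri([ray('scene',q['point']),ray('side',r['point'])]))
goal((.41,.30,.22,90))"
```

```text
0.52 0.65 [ 0.62009989 -0.18584189  0.03126528] [3.8, 3.8]
0.52 0.54 [ 0.58535931 -0.19985567  0.00747933] [19.3, 19.3]
0.52 0.46 [ 0.65069443 -0.21342891  0.03739516] [37.6, 37.6]
dp [0.4665, -0.1471, -0.0461] turn [-0.1, 0.0, 3.8]
```

move_arm([
  {"dp":[0.03,-0.01,-0.045],"turn":[0,0,3.8],"grip":1},
  {"dp":[0.4665,-0.147,-0.046],"turn":[0,0,3.8],"grip":1},
  {"dp":[0.4665,-0.147,-0.046],"turn":[0,0,3.8],"grip":1},
  {"dp":[0.4665,-0.147,-0.046],"turn":[0,0,3.8],"grip":1},
  {"dp":[0.4665,-0.147,-0.046],"turn":[0,0,3.8],"grip":1},
  {"dp":[0.4665,-0.147,-0.046],"turn":[0,0,3.8],"grip":1},
  {"dp":[0.4665,-0.147,-0.046],"turn":[0,0,3.8],"grip":1},
  {"dp":[0.4665,-0.147,-0.046],"turn":[0,0,3.8],"grip":1},
  {"dp":[0.4665,-0.147,-0.046],"turn":[0,0,3.8],"grip":1},
  {"dp":[0.4665,-0.147,-0.046],"turn":[0,0,3.8],"grip":1},
  {"dp":[0.4665,-0.147,-0.046],"turn":[0,0,3.8],"grip":1},
  {"dp":[0.4665,-0.147,-0.046],"turn":[0,0,3.8],"grip":1},
  {"dp":[0.4665,-0.147,-0.046],"turn":[0,0,3.8],"grip":1},
])

```text
time_s: 26.9
position: [0.4109, 0.2988, 0.2204]
tool_rot: [[0.001, 1.0, -0.0], [1.0, -0.001, -0.001], [-0.001, -0.0, -1.0]]
ft_force: [-0.3, -0.6, -0.8]
finger_gap: 0.0854
grasp_force: 0.0
```

```bash
python3 -c "
from h import *
s=bars('w19.png')
circ(.036,.33,.5,.2,.44,s,'w19.png',None,2400,.046)
goal((.397,.351,.0295,90))"
```

```text
26.9 [0.4109 0.2988 0.2204]
trace 0.68 ((397.0625, 350.033935546875), 26.0196533203125) [396.92746 350.70425]
circle 0.3969 0.3494 23.8
dp [0.0525, -0.0142, 0.1913] turn [-0.0, 0.0, -0.2]
```

move_arm([
  {"dp":[0.025,-0.007,0.04],"turn":[0,0,0],"grip":1},
  {"dp":[0.0515,-0.014,0.08],"turn":[0,0,0],"grip":1},
  {"dp":[0.0515,-0.014,0.12],"turn":[0,0,0],"grip":1},
  {"dp":[0.0515,-0.014,0.15],"turn":[0,0,0],"grip":1},
  {"dp":[0.0515,-0.014,0.17],"turn":[0,0,0],"grip":1},
  {"dp":[0.0515,-0.014,0.182],"turn":[0,0,0],"grip":1},
  {"dp":[0.0515,-0.014,0.185],"turn":[0,0,0],"grip":1},
  {"dp":[0.0515,-0.014,0.185],"turn":[0,0,0],"grip":0.3},
  {"dp":[0.0515,-0.014,0.185],"turn":[0,0,0],"grip":0.3},
  {"dp":[0.0515,-0.014,0.185],"turn":[0,0,0],"grip":0.3},
  {"dp":[0.0515,-0.014,0.185],"turn":[0,0,0],"grip":0.3},
  {"dp":[0.0515,-0.014,0.185],"turn":[0,0,0],"grip":0.3},
  {"dp":[0.0515,-0.014,0.17],"turn":[0,0,0],"grip":0.3},
  {"dp":[0.0515,-0.014,0.14],"turn":[0,0,0],"grip":0.3},
  {"dp":[0.0515,-0.014,0.1],"turn":[0,0,0],"grip":0.3},
  {"dp":[0.0515,-0.014,0.06],"turn":[0,0,0],"grip":0.3},
  {"dp":[0.0515,-0.014,0.06],"turn":[0,0,0],"grip":0.3},
])

```text
time_s: 28.75
position: [0.3987, 0.3538, 0.1675]
tool_rot: [[0.0, 1.0, 0.006], [1.0, -0.0, 0.008], [0.008, 0.006, -1.0]]
ft_force: [0.3, 0.1, -0.6]
finger_gap: 0.0473
grasp_force: 62.4
```

```bash
python3 -c "
from h import *
s=wl([('bar1_mid',.15)],'w20.png');print(s['ft_force'])
x,y,z=s['position']
circ(z+.004,x-.05,x+.05,y-.05,y+.05,s,'w20.png',None,4000,.046)
goal((.495,-.2,.16,93.8),(.495,-.2,.075,93.8))"
```

```text
28.8 [0.3987 0.3538 0.1675]
[ 0.28163147  0.13935249 -0.63117885]
circle 0.3973 0.353 23.2
dp [-0.5524, 0.0982, 0.0012] turn [0.1, -0.2, -3.8]
dp [-0.5527, 0.0981, 0.0862] turn [0.1, -0.2, -3.8]
```

move_arm([
  {"dp":[-0.02,0.004,0],"turn":[0,0,0],"grip":0.3},
  {"dp":[-0.055,0.01,0],"turn":[0,0,0],"grip":0.3},
  {"dp":[-0.09,0.016,0],"turn":[0,0,0],"grip":0.3},
  {"dp":[-0.13,0.023,0],"turn":[0,0,-1],"grip":0.3},
  {"dp":[-0.17,0.03,0],"turn":[0,0,-1],"grip":0.3},
  {"dp":[-0.21,0.037,0],"turn":[0,0,-2],"grip":0.3},
  {"dp":[-0.25,0.044,0],"turn":[0,0,-2],"grip":0.3},
  {"dp":[-0.29,0.052,0],"turn":[0,0,-3],"grip":0.3},
  {"dp":[-0.33,0.06,0],"turn":[0,0,-3],"grip":0.3},
  {"dp":[-0.37,0.067,0],"turn":[0,0,-3.8],"grip":0.3},
  {"dp":[-0.41,0.074,0],"turn":[0,0,-3.8],"grip":0.3},
  {"dp":[-0.45,0.081,0],"turn":[0,0,-3.8],"grip":0.3},
  {"dp":[-0.49,0.088,0.005],"turn":[0,0,-3.8],"grip":0.3},
  {"dp":[-0.52,0.094,0.025],"turn":[0,0,-3.8],"grip":0.3},
  {"dp":[-0.54,0.098,0.045],"turn":[0,0,-3.8],"grip":0.3},
  {"dp":[-0.5505,0.098,0.065],"turn":[0,0,-3.8],"grip":0.3},
  {"dp":[-0.5505,0.098,0.083],"turn":[0,0,-3.8],"grip":0.3},
  {"dp":[-0.5505,0.098,0.085],"turn":[0,0,-3.8],"grip":0.3},
  {"dp":[-0.5505,0.098,0.085],"turn":[0,0,-3.8],"grip":0.3},
  {"dp":[-0.5505,0.098,0.085],"turn":[0,0,-3.8],"grip":0.3},
])

```text
time_s: 30.85
position: [0.4945, -0.1987, 0.0765]
tool_rot: [[-0.067, 0.998, 0.001], [0.998, 0.067, -0.0], [-0.0, 0.001, -1.0]]
ft_force: [-0.5, 0.5, 0.0]
finger_gap: 0.0473
grasp_force: 62.4
```

```bash
python3 -c "
from h import *
s=wl([('bar1_mid',.08),('nest1',.026)],'w21.png');x,y,z=s['position'];print(s['finger_gap'])
circ(z+.004,x-.05,x+.05,y-.05,y+.05,s,'w21.png',None,4000,.046)
for q in cv2.createLineSegmentDetector().detect(cv2.cvtColor(cv2.imread('pics/w21.png'),6))[0][:,0]:
    if np.hypot(q[2]-q[0],q[3]-q[1])>60 :
        a,b=[atz('wrist',(q[k+1],q[k]),.04,s)[:2] for k in (0,2)];print(np.round(q),np.round(a,4),np.round(b,4))
"
```

```text
30.9 [ 0.4945 -0.1987  0.0765]
bar1_mid 0.57 [235. 493.] [ 0.5878 -0.1777  0.08  ]
nest1 0.8 [226. 368.] [ 0.5575 -0.1968  0.026 ]
0.0473223658807515
circle 0.4941 -0.1998 23.7
circle 0.5398 -0.1806 20.1
[183. 163. 188. 237.] [ 0.4549 -0.1647] [ 0.4574 -0.2044]
[ -0. 346.  82. 287.] [ 0.3481 -0.2809] [ 0.3994 -0.2383]
[457. 306. 511. 344.] [ 0.61   -0.2364] [ 0.6477 -0.2596]
[409. 143. 511. 143.] [ 0.5657 -0.1472] [ 0.6154 -0.1437]
[354.  81. 349. 158.] [ 0.5344 -0.1201] [ 0.5369 -0.1567]
[-1. 92. 62. -0.] [ 0.3679 -0.1367] [ 0.4007 -0.0952]
[162. 142. 289. 142.] [ 0.4442 -0.1551] [ 0.5067 -0.1509]
[511. 163. 186. 162.] [ 0.6181 -0.1535] [ 0.4559 -0.1642]
[417.  79. 356.  79.] [ 0.5634 -0.1173] [ 0.5348 -0.1192]
[333.  72. 508.  71.] [ 0.5239 -0.1168] [ 0.6051 -0.111 ]
[508.  53. 337.  53.] [ 0.6031 -0.1035] [ 0.5246 -0.1088]
[491. 153. 408. 154.] [ 0.6069 -0.1496] [ 0.566  -0.1524]
[321. 153. 247. 154.] [ 0.5227 -0.1553] [ 0.4862 -0.1578]
```

move_arm([
  {"dp":[-0.001,0.0008,0.006],"turn":[0,0,0],"grip":0.3},
  {"dp":[-0.001,0.0008,0.011],"turn":[0,0,0],"grip":0.3},
  {"dp":[-0.001,0.0008,0.015],"turn":[0,0,0],"grip":0.3},
  {"dp":[-0.001,0.0008,0.018],"turn":[0,0,0],"grip":0.3},
  {"dp":[-0.001,0.0008,0.02],"turn":[0,0,0],"grip":0.3},
  {"dp":[-0.001,0.0008,0.02],"turn":[0,0,0],"grip":0.3},
])

```text
time_s: 31.6
position: [0.495, -0.1997, 0.0555]
tool_rot: [[-0.067, 0.998, -0.001], [0.998, 0.067, -0.0], [-0.0, -0.001, -1.0]]
ft_force: [-0.5, -0.6, -0.9]
finger_gap: 0.0473
grasp_force: 62.4
```

move_arm([
  {"dp":[0,0,0.002],"turn":[0,0,0],"grip":0.3},
  {"dp":[0,0,0.004],"turn":[0,0,0],"grip":0.3},
  {"dp":[0,0,0.004],"turn":[0,0,0],"grip":0.3},
])

```text
time_s: 31.9
position: [0.4952, -0.1997, 0.0518]
tool_rot: [[-0.067, 0.998, 0.0], [0.998, 0.067, -0.0], [-0.0, 0.0, -1.0]]
ft_force: [0.1, -0.7, 0.0]
finger_gap: 0.0475
grasp_force: 62.4
```

move_arm([
  {"dp":[0,0,0.001],"turn":[0,0,0],"grip":0.65},
  {"dp":[0,0,0],"turn":[0,0,0],"grip":0.8},
  {"dp":[0,0,0],"turn":[0,0,0],"grip":0.8},
  {"dp":[0,0,-0.02],"turn":[0,0,0],"grip":0.8},
  {"dp":[0,0,-0.06],"turn":[0,0,0],"grip":0.8},
  {"dp":[0.03,0.03,-0.1],"turn":[0,0,0],"grip":0.9},
  {"dp":[0.05,0.06,-0.13],"turn":[0,0,0],"grip":1},
  {"dp":[0.05,0.06,-0.15],"turn":[0,0,0],"grip":1},
  {"dp":[0.05,0.06,-0.15],"turn":[0,0,0],"grip":1},
  {"dp":[0.05,0.06,-0.15],"turn":[0,0,0],"grip":1},
])

```text
time_s: 32.9
position: [0.5516, -0.1459, 0.2018]
tool_rot: [[-0.067, 0.998, 0.0], [0.998, 0.067, 0.0], [-0.0, 0.0, -1.0]]
ft_force: [-0.1, -0.2, -0.6]
finger_gap: 0.0854
grasp_force: 0.0
```

```bash
python3 -c "
from h import *
s=wl([('nest1',.026),('palm',.042)],'w22.png')
for r in env.trace('wrist','bar1_mid')[:3]:
    k=max(cv2.findContours(r['region'].astype(np.uint8),0,2)[0],key=cv2.contourArea)[:,0]
    for z in (.04,.05,.06):
        p=np.array([atz('wrist',(q[1],q[0]),z,s)[:2]*1000 for q in k],np.float32);e=cv2.fitEllipse(p);print(round(r['score'],2),z,np.round(e[0],1),np.round(e[1],1))
circ(.053,.45,.66,-.25,-.14,s,'w22.png',None,3000,.048)
for c in ('scene','side'):
    snap(c)
    for r in env.trace(c,'bar1_mid')[:3]: 
        print(c,round(r['score'],2),np.round(r['bbox']), [np.round(proj(c,np.array(p))) for p in ((.495,-.2005,.054),(.495,-.2005,.04),(.6195,-.1925,.054),(.6195,-.1925,.04))])
"
```

```text
32.9 [ 0.5516 -0.1459  0.2018]
nest1 0.81 [226. 263.] [ 0.5604 -0.1967  0.026 ]
palm 0.68 [137. 256.] [ 0.5481 -0.1103  0.042 ]
0.71 0.04 [ 621.2 -194.1] [51.  57.3]
0.71 0.05 [ 618.6 -190.2] [49.3 55.4]
0.71 0.06 [ 616.  -186.2] [47.5 53.4]
0.64 0.04 [ 555.1 -190.1] [147.2 208.1]
0.64 0.05 [ 554.8 -186.3] [142.1 200.9]
0.64 0.06 [ 554.5 -182.4] [137.1 193.8]
circle 0.5568 -0.1912 25.4
circle 0.6192 -0.1915 23.5
circle 0.4978 -0.1952 25.8
scene 0.67 [180. 173.  18.  12.] [array([152., 216.]), array([157., 216.]), array([174., 188.]), array([178., 189.])]
side 0.8 [294. 239.  20.  22.] [array([271., 269.]), array([274., 268.]), array([247., 307.]), array([250., 307.])]
side 0.53 [177. 186. 101.  70.] [array([271., 269.]), array([274., 268.]), array([247., 307.]), array([250., 307.])]
```

```bash
cat >> h.py <<'E'
def seg(f,s,P,zm=.04,ztop=.054):
    """compare cream-coloured region near each P with a projected upright disc of the expected pose"""
    im=cv2.imread('pics/'+f).astype(float); yel=(im[:,:,2]-im[:,:,0])/(im.sum(2)+1)
    a=np.linspace(0,2*np.pi,60)
    for x,y in P:
        c=proj('wrist',np.array([x,y,ztop]),s); r,cc=np.round(c).astype(int)
        v=yel[r-4:r+5,cc-4:cc+5].mean(); print('P',x,y,'px',c.round(),'bgr',im[r-4:r+5,cc-4:cc+5].mean((0,1)).round(),'yel',round(v,3))
        m=((yel>v*.75)).astype(np.uint8); n,l,st,ce=cv2.connectedComponentsWithStats(m); k=l[r,cc]
        pts=np.vstack([[proj('wrist',np.array([x+R*np.cos(t),y+R*np.sin(t),z]),s)[::-1] for t in a] for R,z in ((.021,ztop),(.025,ztop-.004))]).astype(np.float32)
        h=cv2.convexHull(pts); b=cv2.boundingRect(h)
        print('  seen bbox',st[k],'expected',b)
E
python3 -c "
from h import *
s=env.get_state()
seg('w22.png',s,[(.495,-.2005),(.557,-.1965),(.6195,-.1925)])"
```

```text
P 0.495 -0.2005 px [237. 190.] bgr [122. 147. 161.] yel 0.091
  seen bbox [ 163  205   57   58 2488] expected (162, 208, 57, 53)
P 0.557 -0.1965 px [237. 260.] bgr [151. 161. 162.] yel 0.024
  seen bbox [     0      0    512    384 145201] expected (232, 208, 56, 53)
P 0.6195 -0.1925 px [237. 330.] bgr [121. 147. 161.] yel 0.092
  seen bbox [ 300  205   57   56 2412] expected (301, 208, 57, 53)
```

Both bars match the projected discs in nest1 and nest3. Now I'll shut the fingers and come down in front of the palm plate.

```bash
python3 -c "
from h import *
goal((.549,-.074,.15,93.8),(.549,-.074,.046,93.8))
f='w22.png';s=env.get_state()
for q in cv2.createLineSegmentDetector().detect(cv2.cvtColor(cv2.imread('pics/'+f),6))[0][:,0]:
    if np.hypot(q[2]-q[0],q[3]-q[1])>40 and 80<q[1]<150 and 180<q[0]<340:
        a,b=[atz('wrist',(q[k+1],q[k]),.067,s)[:2] for k in (0,2)];print(np.round(q),np.round(a,4),np.round(b,4))"
```

```text
dp [0.072, 0.0024, 0.0514] turn [-0.0, -0.0, -0.0]
dp [0.0719, 0.0025, 0.1554] turn [-0.0, -0.0, -0.0]
[304. 141. 217. 141.] [ 0.5855 -0.1078] [ 0.5173 -0.1122]
[217. 149. 302. 148.] [ 0.5175 -0.119 ] [ 0.5842 -0.1139]
[339.  82. 358.   1.] [ 0.6065 -0.0626] [ 0.6124 -0.0079]
[250. 102. 188.  91.] [ 0.5415 -0.0813] [ 0.4946 -0.0767]
[224. 134. 297. 134.] [ 0.5229 -0.1068] [ 0.5792 -0.1032]
```

move_arm([
  {"dp":[0.04,0.0025,0],"turn":[0,0,0],"grip":0},
  {"dp":[0.072,0.0025,0.03],"turn":[0,0,0],"grip":0},
  {"dp":[0.072,0.0025,0.06],"turn":[0,0,0],"grip":0},
  {"dp":[0.072,0.0025,0.09],"turn":[0,0,0],"grip":0},
  {"dp":[0.072,0.0025,0.12],"turn":[0,0,0],"grip":0},
  {"dp":[0.072,0.0025,0.145],"turn":[0,0,0],"grip":0},
  {"dp":[0.072,0.0025,0.1555],"turn":[0,0,0],"grip":0},
  {"dp":[0.072,0.0025,0.1555],"turn":[0,0,0],"grip":0},
  {"dp":[0.072,0.0025,0.1555],"turn":[0,0,0],"grip":0},
])

```text
time_s: 34.2
position: [0.55, -0.0741, 0.0472]
tool_rot: [[-0.066, 0.998, 0.001], [0.998, 0.066, -0.0], [-0.0, 0.001, -1.0]]
ft_force: [0.4, -0.9, -0.1]
finger_gap: 0.0001
grasp_force: 0.0
```

move_arm([
  {"dp":[-0.006,0,0],"turn":[0,0,0],"grip":0},
  {"dp":[-0.012,0,0],"turn":[0,0,0],"grip":0},
  {"dp":[-0.018,0,0],"turn":[0,0,0],"grip":0},
  {"dp":[-0.023,0,0],"turn":[0,0,0],"grip":0},
  {"dp":[-0.028,0,0],"turn":[0,0,0],"grip":0},
  {"dp":[-0.033,0,0],"turn":[0,0,0],"grip":0},
  {"dp":[-0.038,0,0],"turn":[0,0,0],"grip":0},
  {"dp":[-0.038,0,0],"turn":[0,0,0],"grip":0},
])

```text
time_s: 35.0
position: [0.5521, -0.1116, 0.0464]
tool_rot: [[-0.067, 0.998, 0.0], [0.998, 0.067, 0.001], [0.001, 0.0, -1.0]]
ft_force: [-0.2, 2.8, 2.8]
finger_gap: 0.0
grasp_force: 1.8
```

move_arm([
  {"dp":[-0.006,0,0],"turn":[0,0,0],"grip":0},
  {"dp":[-0.012,0,0],"turn":[0,0,0],"grip":0},
  {"dp":[-0.018,0,0],"turn":[0,0,0],"grip":0},
  {"dp":[-0.024,0,0],"turn":[0,0,0],"grip":0},
  {"dp":[-0.03,0,0],"turn":[0,0,0],"grip":0},
  {"dp":[-0.036,0,0],"turn":[0,0,0],"grip":0},
  {"dp":[-0.042,0,0],"turn":[0,0,0],"grip":0},
  {"dp":[-0.048,0,0],"turn":[0,0,0],"grip":0},
  {"dp":[-0.054,0,0],"turn":[0,0,0],"grip":0},
  {"dp":[-0.06,0,0],"turn":[0,0,0],"grip":0},
  {"dp":[-0.066,0,0],"turn":[0,0,0],"grip":0},
  {"dp":[-0.072,0,0],"turn":[0,0,0],"grip":0},
  {"dp":[-0.078,0,0],"turn":[0,0,0],"grip":0},
  {"dp":[-0.084,0,0],"turn":[0,0,0],"grip":0},
  {"dp":[-0.09,0,0],"turn":[0,0,0],"grip":0},
  {"dp":[-0.095,0,0],"turn":[0,0,0],"grip":0},
  {"dp":[-0.098,0,0],"turn":[0,0,0],"grip":0},
  {"dp":[-0.098,0,0],"turn":[0,0,0],"grip":0},
])

```text
time_s: 36.8
position: [0.5586, -0.2081, 0.0463]
tool_rot: [[-0.068, 0.998, -0.001], [0.998, 0.068, 0.002], [0.002, -0.0, -1.0]]
ft_force: [-0.5, 7.8, 6.6]
finger_gap: 0.0001
grasp_force: 3.8
```

move_arm([
  {"dp":[-0.003,0,0],"turn":[0,0,0],"grip":0},
  {"dp":[-0.006,0,0],"turn":[0,0,0],"grip":0},
  {"dp":[-0.009,0,0],"turn":[0,0,0],"grip":0},
  {"dp":[-0.009,0,0],"turn":[0,0,0],"grip":0},
])

```text
time_s: 37.2
position: [0.5592, -0.2168, 0.0462]
tool_rot: [[-0.068, 0.998, -0.001], [0.998, 0.068, 0.003], [0.003, -0.001, -1.0]]
ft_force: [-2.2, 7.4, 4.6]
finger_gap: -0.0003
grasp_force: 4.0
```

move_arm([
  {"dp":[-0.002,0,0],"turn":[0,0,0],"grip":0},
  {"dp":[-0.003,0,0],"turn":[0,0,0],"grip":0},
  {"dp":[-0.003,0,0],"turn":[0,0,0],"grip":0},
])

```text
time_s: 37.5
position: [0.5593, -0.2177, 0.0462]
tool_rot: [[-0.069, 0.998, -0.002], [0.998, 0.069, 0.006], [0.006, -0.002, -1.0]]
ft_force: [-5.4, 16.2, 10.5]
finger_gap: 0.0001
grasp_force: 7.5
```

At the stop (force jumped from 7 to 16 N). I'll add 1 mm and hold for 1.8 s, then withdraw.

move_arm([
  {"dp":[-0.001,0,0],"turn":[0,0,0],"grip":0},
  {"dp":[-0.001,0,0],"turn":[0,0,0],"grip":0},
  {"dp":[-0.001,0,0],"turn":[0,0,0],"grip":0},
  {"dp":[-0.001,0,0],"turn":[0,0,0],"grip":0},
  {"dp":[-0.001,0,0],"turn":[0,0,0],"grip":0},
  {"dp":[-0.001,0,0],"turn":[0,0,0],"grip":0},
  {"dp":[-0.001,0,0],"turn":[0,0,0],"grip":0},
  {"dp":[-0.001,0,0],"turn":[0,0,0],"grip":0},
  {"dp":[-0.001,0,0],"turn":[0,0,0],"grip":0},
  {"dp":[-0.001,0,0],"turn":[0,0,0],"grip":0},
  {"dp":[-0.001,0,0],"turn":[0,0,0],"grip":0},
  {"dp":[-0.001,0,0],"turn":[0,0,0],"grip":0},
  {"dp":[-0.001,0,0],"turn":[0,0,0],"grip":0},
  {"dp":[-0.001,0,0],"turn":[0,0,0],"grip":0},
  {"dp":[-0.001,0,0],"turn":[0,0,0],"grip":0},
  {"dp":[-0.001,0,0],"turn":[0,0,0],"grip":0},
  {"dp":[-0.001,0,0],"turn":[0,0,0],"grip":0},
  {"dp":[-0.001,0,0],"turn":[0,0,0],"grip":0},
])

```text
time_s: 39.3
position: [0.5593, -0.2177, 0.0462]
tool_rot: [[-0.07, 0.998, -0.002], [0.998, 0.07, 0.007], [0.007, -0.002, -1.0]]
ft_force: [-6.3, 18.1, 13.2]
finger_gap: 0.0
grasp_force: 9.2
```

```bash
python3 -c "
from h import *
snap('scene');a=env.place_of('scene','palm');snap('side');b=env.place_of('side','palm')
for q in a[:2]:
    for r in b[:2]: print(round(q['score'],2),round(r['score'],2),*tri([ray('scene',q['point']),ray('side',r['point'])]))
print(env.get_state()['ft_force'])"
```

```text
0.71 0.58 [ 0.56315869 -0.22130434  0.04141628] [6.9, 6.9]
0.71 0.24 [ 0.54600609 -0.10566541  0.11515722] [102.6, 102.6]
[-5.54661295 17.67138973 13.61395278]
```

move_arm([
  {"dp":[0.008,0,0],"turn":[0,0,0],"grip":0},
  {"dp":[0.016,0,0],"turn":[0,0,0],"grip":0},
  {"dp":[0.024,0,0],"turn":[0,0,0],"grip":0},
  {"dp":[0.032,0,0],"turn":[0,0,0],"grip":0},
  {"dp":[0.04,0,0],"turn":[0,0,0],"grip":0},
  {"dp":[0.048,0,0],"turn":[0,0,0],"grip":0},
  {"dp":[0.056,0,0],"turn":[0,0,0],"grip":0},
  {"dp":[0.064,0,0],"turn":[0,0,0],"grip":0},
  {"dp":[0.072,0,0],"turn":[0,0,0],"grip":0},
  {"dp":[0.08,0,0],"turn":[0,0,0],"grip":0},
  {"dp":[0.088,0,0],"turn":[0,0,0],"grip":0},
  {"dp":[0.096,0,0],"turn":[0,0,0],"grip":0},
  {"dp":[0.104,0,0],"turn":[0,0,0],"grip":0},
  {"dp":[0.112,0,0],"turn":[0,0,0],"grip":0},
  {"dp":[0.12,0,0],"turn":[0,0,0],"grip":0},
  {"dp":[0.128,0,0],"turn":[0,0,0],"grip":0},
  {"dp":[0.136,0,0],"turn":[0,0,0],"grip":0},
  {"dp":[0.144,0,0],"turn":[0,0,0],"grip":0},
  {"dp":[0.148,0,0],"turn":[0,0,0],"grip":0},
  {"dp":[0.148,0,0],"turn":[0,0,0],"grip":0},
])

```text
time_s: 41.5
position: [0.5495, -0.074, 0.0463]
tool_rot: [[-0.068, 0.998, -0.0], [0.998, 0.068, 0.0], [0.0, -0.0, -1.0]]
ft_force: [0.2, 0.9, 0.1]
finger_gap: 0.0001
grasp_force: 0.0
```

move_arm([
  {"dp":[0,0,-0.03],"turn":[0,0,0],"grip":0},
  {"dp":[0,0,-0.07],"turn":[0,0,0],"grip":0.5},
  {"dp":[-0.03,0,-0.11],"turn":[0,0,0],"grip":1},
  {"dp":[-0.07,-0.002,-0.15],"turn":[0,0,0],"grip":1},
  {"dp":[-0.073,-0.002,-0.155],"turn":[0,0,0],"grip":1},
  {"dp":[-0.073,-0.002,-0.155],"turn":[0,0,0],"grip":1},
  {"dp":[-0.073,-0.002,-0.155],"turn":[0,0,0],"grip":1},
])

```text
time_s: 42.2
position: [0.552, -0.1469, 0.2003]
tool_rot: [[-0.067, 0.998, -0.001], [0.998, 0.067, 0.001], [0.001, -0.001, -1.0]]
ft_force: [0.6, 1.4, 0.1]
finger_gap: 0.0847
grasp_force: 0.0
```

```bash
python3 -c "
from h import *
s=wl([('nest1',.026),('palm',.042),('bar1_mid',.04)],'w23.png')
seg('w23.png',s,[(.495,-.2005),(.557,-.1965),(.6195,-.1925)])
goal((.495,-.2005,.10,93.8),(.495,-.2005,.05,93.8))"
```

```text
42.2 [ 0.552  -0.1469  0.2003]
nest1 0.77 [226. 261.] [ 0.5587 -0.1969  0.026 ]
nest1 0.54 [133. 256.] [ 0.548  -0.1093  0.026 ]
palm 0.66 [135. 256.] [ 0.5483 -0.1094  0.042 ]
palm 0.39 [ 84. 473.] [ 0.7219 -0.0563  0.042 ]
bar1_mid 0.55 [231. 325.] [ 0.6174 -0.1926  0.04  ]
P 0.495 -0.2005 px [236. 189.] bgr [122. 147. 161.] yel 0.092
  seen bbox [ 162  205   57   57 2504] expected (161, 207, 57, 53)
P 0.557 -0.1965 px [236. 259.] bgr [150. 161. 162.] yel 0.024
  seen bbox [    0     0   512   384 45419] expected (231, 208, 57, 53)
P 0.6195 -0.1925 px [237. 330.] bgr [121. 147. 160.] yel 0.091
  seen bbox [ 300  205   58   56 2447] expected (301, 208, 57, 53)
dp [-0.0501, -0.0603, 0.1001] turn [-0.1, -0.0, 0.1]
dp [-0.0502, -0.0602, 0.1501] turn [-0.1, -0.0, 0.1]
```

The carriage is back out with both bars still seated. Picking bar B up again.

move_arm([
  {"dp":[-0.025,-0.03,0.03],"turn":[0,0,0],"grip":1},
  {"dp":[-0.05,-0.06,0.06],"turn":[0,0,0],"grip":1},
  {"dp":[-0.05,-0.06,0.095],"turn":[0,0,0],"grip":1},
  {"dp":[-0.05,-0.06,0.125],"turn":[0,0,0],"grip":1},
  {"dp":[-0.05,-0.06,0.142],"turn":[0,0,0],"grip":1},
  {"dp":[-0.05,-0.06,0.147],"turn":[0,0,0],"grip":1},
  {"dp":[-0.05,-0.06,0.147],"turn":[0,0,0],"grip":1},
  {"dp":[-0.05,-0.06,0.147],"turn":[0,0,0],"grip":0.3},
  {"dp":[-0.05,-0.06,0.147],"turn":[0,0,0],"grip":0.3},
  {"dp":[-0.05,-0.06,0.147],"turn":[0,0,0],"grip":0.3},
  {"dp":[-0.05,-0.06,0.147],"turn":[0,0,0],"grip":0.3},
  {"dp":[-0.05,-0.06,0.147],"turn":[0,0,0],"grip":0.3},
])

```text
time_s: 43.6
position: [0.4966, -0.2017, 0.0558]
tool_rot: [[-0.067, 0.998, 0.002], [0.998, 0.067, 0.001], [0.001, 0.002, -1.0]]
ft_force: [-3.3, 1.1, 13.3]
finger_gap: 0.0467
grasp_force: 59.8
```

move_arm([
  {"dp":[0,0,-0.005],"turn":[0,0,0],"grip":0.3},
  {"dp":[0,0,-0.012],"turn":[0,0,0],"grip":0.3},
  {"dp":[0,0,-0.02],"turn":[0,0,0],"grip":0.3},
  {"dp":[0,0,-0.03],"turn":[0,0,0],"grip":0.3},
  {"dp":[0,0,-0.03],"turn":[0,0,0],"grip":0.3},
])

```text
time_s: 44.1
position: [0.4967, -0.2019, 0.0859]
tool_rot: [[-0.067, 0.998, 0.002], [0.998, 0.067, -0.0], [-0.0, 0.002, -1.0]]
ft_force: [-0.2, -0.5, -1.7]
finger_gap: 0.0468
grasp_force: 61.7
```

```bash
python3 -c "
from h import *
s=snap('wrist','w24.png');x,y,z=s['position'];print(z,s['finger_gap'],s['ft_force'])
seg('w24.png',s,[(x,y)],ztop=z-.002)
seg('w24.png',s,[(x,y)],ztop=.054)
goal((x,y,.16,93.8),(.603,.331,.16,90),(.603,.331,.06,90))"
```

```text
0.08588377987041185 0.046766042129332976 [-0.17511649 -0.49625348 -1.68129006]
P 0.49666477059969627 -0.20192196778940866 px [262. 258.] bgr [118. 144. 157.] yel 0.095
  seen bbox [  185   192   130   118 10611] expected (201, 203, 114, 104)
P 0.49666477059969627 -0.20192196778940866 px [235. 258.] bgr [119. 145. 159.] yel 0.094
  seen bbox [  185   192   130   118 10617] expected (210, 185, 96, 90)
dp [-0.0003, 0.0004, -0.0748] turn [0.1, 0.0, 0.0]
dp [0.5243, 0.1421, -0.0747] turn [0.1, 0.0, 3.8]
dp [0.5243, 0.1419, 0.0253] turn [0.1, 0.0, 3.8]
```

move_arm([
  {"dp":[0,0,-0.025],"turn":[0,0,0],"grip":0.3},
  {"dp":[0.01,0.003,-0.055],"turn":[0,0,0],"grip":0.3},
  {"dp":[0.03,0.008,-0.075],"turn":[0,0,0],"grip":0.3},
  {"dp":[0.06,0.016,-0.08],"turn":[0,0,0],"grip":0.3},
  {"dp":[0.09,0.024,-0.08],"turn":[0,0,0],"grip":0.3},
  {"dp":[0.12,0.032,-0.08],"turn":[0,0,0],"grip":0.3},
  {"dp":[0.15,0.04,-0.08],"turn":[0,0,1],"grip":0.3},
  {"dp":[0.18,0.049,-0.08],"turn":[0,0,1],"grip":0.3},
  {"dp":[0.21,0.057,-0.08],"turn":[0,0,2],"grip":0.3},
  {"dp":[0.245,0.066,-0.08],"turn":[0,0,2],"grip":0.3},
  {"dp":[0.28,0.075,-0.08],"turn":[0,0,2],"grip":0.3},
  {"dp":[0.315,0.085,-0.08],"turn":[0,0,3],"grip":0.3},
  {"dp":[0.35,0.095,-0.08],"turn":[0,0,3],"grip":0.3},
  {"dp":[0.385,0.105,-0.08],"turn":[0,0,3],"grip":0.3},
  {"dp":[0.42,0.115,-0.08],"turn":[0,0,3.8],"grip":0.3},
  {"dp":[0.45,0.123,-0.075],"turn":[0,0,3.8],"grip":0.3},
  {"dp":[0.48,0.131,-0.065],"turn":[0,0,3.8],"grip":0.3},
  {"dp":[0.505,0.138,-0.05],"turn":[0,0,3.8],"grip":0.3},
  {"dp":[0.52,0.142,-0.03],"turn":[0,0,3.8],"grip":0.3},
  {"dp":[0.524,0.142,-0.01],"turn":[0,0,3.8],"grip":0.3},
])

```text
time_s: 46.15
position: [0.6021, 0.3335, 0.0926]
tool_rot: [[-0.003, 1.0, -0.001], [1.0, 0.003, 0.0], [0.0, -0.001, -1.0]]
ft_force: [0.7, -0.3, -1.2]
finger_gap: 0.0467
grasp_force: 62.0
```

```bash
python3 -c "
from h import *
s=snap('wrist','w25.png');x,y,z=s['position'];print(s['position'],s['finger_gap'],s['ft_force'])
seg('w25.png',s,[(x,y)],ztop=z-.002)
im=cv2.imread('pics/w25.png').astype(float);yel=(im[:,:,2]-im[:,:,0])/(im.sum(2)+1)
print((yel[180:320:10,256]*1000).round())
s=env.get_state();print(s['position'])"
```

```text
[0.60207788 0.33350198 0.09262231] 0.046662028022785344 [ 0.68551878 -0.32355936 -1.15400267]
P 0.6020778817712025 0.33350197761237704 px [262. 258.] bgr [116. 142. 156.] yel 0.096
  seen bbox [     0      0    512    384 163621] expected (201, 203, 114, 104)
[193. 168.  97.  86.  92.  94.  93.  98.  90. 100.  90. 102.  91. 147.]
[0.60020296 0.33240605 0.08894501]
```

move_arm([
  {"dp":[0,0,0.01],"turn":[0,0,0],"grip":0.3},
  {"dp":[0,0,0.02],"turn":[0,0,0],"grip":0.3},
  {"dp":[0,0,0.028],"turn":[0,0,0],"grip":0.3},
  {"dp":[0,0,0.034],"turn":[0,0,0],"grip":0.3},
  {"dp":[0,0,0.036],"turn":[0,0,0],"grip":0.3},
  {"dp":[0,0,0.036],"turn":[0,0,0],"grip":0.3},
])

```text
time_s: 46.8
position: [0.6026, 0.3306, 0.0583]
tool_rot: [[-0.0, 1.0, -0.0], [1.0, 0.0, 0.0], [0.0, -0.0, -1.0]]
ft_force: [0.2, 0.1, 0.1]
finger_gap: 0.0467
grasp_force: 62.0
```

move_arm([
  {"dp":[0,0,0.003],"turn":[0,0,0],"grip":0.3},
  {"dp":[0,0,0.006],"turn":[0,0,0],"grip":0.3},
  {"dp":[0,0,0.0075],"turn":[0,0,0],"grip":0.3},
  {"dp":[0,0,0.0075],"turn":[0,0,0],"grip":0.3},
])

```text
time_s: 47.2
position: [0.6024, 0.3307, 0.0506]
tool_rot: [[-0.0, 1.0, -0.0], [1.0, 0.0, -0.0], [-0.0, -0.0, -1.0]]
ft_force: [0.3, -0.2, -1.5]
finger_gap: 0.0468
grasp_force: 62.0
```

move_arm([
  {"dp":[0,0,0.0015],"turn":[0,0,0],"grip":0.3},
  {"dp":[0,0,0.0025],"turn":[0,0,0],"grip":0.3},
  {"dp":[0,0,0.0025],"turn":[0,0,0],"grip":0.3},
])

```text
time_s: 47.5
position: [0.6027, 0.3307, 0.0499]
tool_rot: [[-0.0, 1.0, -0.0], [1.0, 0.0, 0.001], [0.001, -0.0, -1.0]]
ft_force: [-5.4, -1.5, 13.8]
finger_gap: 0.0465
grasp_force: 63.4
```

Contact on the rack. Release and return to the carriage for bar A.

move_arm([
  {"dp":[0,0,-0.001],"turn":[0,0,0],"grip":0.3},
  {"dp":[0,0,-0.001],"turn":[0,0,0],"grip":0.65},
  {"dp":[0,0,-0.001],"turn":[0,0,0],"grip":0.85},
  {"dp":[0,0,-0.001],"turn":[0,0,0],"grip":0.9},
  {"dp":[0,0,-0.02],"turn":[0,0,0],"grip":1},
  {"dp":[0,0,-0.06],"turn":[0,0,0],"grip":1},
  {"dp":[-0.02,0,-0.1],"turn":[0,0,0],"grip":1},
  {"dp":[-0.06,0,-0.14],"turn":[0,0,0],"grip":1},
  {"dp":[-0.06,0,-0.14],"turn":[0,0,0],"grip":1},
  {"dp":[-0.06,0,-0.14],"turn":[0,0,0],"grip":1},
])

```text
time_s: 48.5
position: [0.6039, 0.2691, 0.1913]
tool_rot: [[0.003, 1.0, 0.003], [1.0, -0.003, 0.002], [0.002, 0.003, -1.0]]
ft_force: [0.3, 0.9, -1.1]
finger_gap: 0.0855
grasp_force: 0.0
```

```bash
python3 -c "
from h import *
s=bars('w26.png',.034)
circ(.045,.54,.66,.2,.38,s,'w26.png',None,3000,.048)
rect('rack',.02,s)
goal((.585,-.146,.2,93.8))"
```

```text
48.5 [0.6039 0.2691 0.1913]
circle 0.6018 0.3312 23.9
rack 0.85 [181.3  34.9 160.2 227.7] ((601.9769897460938, 286.50457763671875), (201.28761291503906, 130.34046936035156), 86.49630737304688)
dp [-0.418, -0.0176, -0.0126] turn [-0.1, 0.0, -3.7]
```

move_arm([
  {"dp":[-0.418,-0.0175,-0.013],"turn":[0,0,-3.7],"grip":1},
  {"dp":[-0.418,-0.0175,-0.013],"turn":[0,0,-3.7],"grip":1},
  {"dp":[-0.418,-0.0175,-0.013],"turn":[0,0,-3.7],"grip":1},
  {"dp":[-0.418,-0.0175,-0.013],"turn":[0,0,-3.7],"grip":1},
  {"dp":[-0.418,-0.0175,-0.013],"turn":[0,0,-3.7],"grip":1},
  {"dp":[-0.418,-0.0175,-0.013],"turn":[0,0,-3.7],"grip":1},
  {"dp":[-0.418,-0.0175,-0.013],"turn":[0,0,-3.7],"grip":1},
  {"dp":[-0.418,-0.0175,-0.013],"turn":[0,0,-3.7],"grip":1},
  {"dp":[-0.418,-0.0175,-0.013],"turn":[0,0,-3.7],"grip":1},
  {"dp":[-0.418,-0.0175,-0.013],"turn":[0,0,-3.7],"grip":1},
  {"dp":[-0.418,-0.0175,-0.013],"turn":[0,0,-3.7],"grip":1},
  {"dp":[-0.418,-0.0175,-0.013],"turn":[0,0,-3.7],"grip":1},
])

```text
time_s: 49.9
position: [0.5857, -0.145, 0.2006]
tool_rot: [[-0.068, 0.998, -0.001], [0.998, 0.068, 0.0], [0.0, -0.001, -1.0]]
ft_force: [-0.2, 0.5, 0.5]
finger_gap: 0.085
grasp_force: 0.0
```

```bash
python3 -c "
from h import *
s=snap('wrist','w27.png');print(s['position'])
seg('w27.png',s,[(.6195,-.1925)])
circ(.053,.57,.67,-.25,-.14,s,'w27.png',None,4000,.048)
goal((.62,-.193,.1,93.8),(.62,-.193,.053,93.8))"
```

```text
[ 0.58568478 -0.14502006  0.20058003]
P 0.6195 -0.1925 px [236. 292.] bgr [121. 147. 161.] yel 0.091
  seen bbox [ 264  204   56   56 2412] expected (263, 207, 57, 53)
circle 0.6176 -0.1906 21.7
dp [-0.0502, 0.0311, 0.1007] turn [-0.1, -0.0, 0.1]
dp [-0.0502, 0.0311, 0.1477] turn [-0.1, -0.0, 0.1]
```

move_arm([
  {"dp":[-0.025,0.015,0.03],"turn":[0,0,0],"grip":1},
  {"dp":[-0.05,0.031,0.06],"turn":[0,0,0],"grip":1},
  {"dp":[-0.05,0.031,0.095],"turn":[0,0,0],"grip":1},
  {"dp":[-0.05,0.031,0.125],"turn":[0,0,0],"grip":1},
  {"dp":[-0.05,0.031,0.142],"turn":[0,0,0],"grip":1},
  {"dp":[-0.05,0.031,0.147],"turn":[0,0,0],"grip":1},
  {"dp":[-0.05,0.031,0.147],"turn":[0,0,0],"grip":1},
  {"dp":[-0.05,0.031,0.147],"turn":[0,0,0],"grip":0.3},
  {"dp":[-0.05,0.031,0.147],"turn":[0,0,0],"grip":0.3},
  {"dp":[-0.05,0.031,0.147],"turn":[0,0,0],"grip":0.3},
  {"dp":[-0.05,0.031,0.147],"turn":[0,0,0],"grip":0.3},
  {"dp":[-0.05,0.031,0.147],"turn":[0,0,0],"grip":0.3},
  {"dp":[-0.05,0.031,0.142],"turn":[0,0,0],"grip":0.3},
  {"dp":[-0.05,0.031,0.132],"turn":[0,0,0],"grip":0.3},
  {"dp":[-0.05,0.031,0.117],"turn":[0,0,0],"grip":0.3},
  {"dp":[-0.05,0.031,0.117],"turn":[0,0,0],"grip":0.3},
])

```text
time_s: 51.55
position: [0.6207, -0.1958, 0.0872]
tool_rot: [[-0.065, 0.998, 0.003], [0.998, 0.065, -0.001], [-0.001, 0.003, -1.0]]
ft_force: [0.5, -1.1, -0.9]
finger_gap: 0.0469
grasp_force: 62.0
```

```bash
python3 -c "
from h import *
s=snap('wrist','w28.png');x,y,z=s['position'];print(z,s['finger_gap'],s['ft_force'])
im=cv2.imread('pics/w28.png').astype(float);yel=(im[:,:,2]-im[:,:,0])/(im.sum(2)+1)
print((yel[180:320:10,256]*1000).round())
goal((.597,.241,.16,90),(.597,.241,.06,90))"
```

```text
0.08717216278375442 0.04694096140418052 [ 0.49136609 -1.13394937 -0.90889387]
[ 25.  79.  76.  89.  92.  92.  94.  92. 100.  89.  91.  98.  98.  13.]
dp [0.437, 0.0053, -0.0742] turn [0.1, 0.0, 3.7]
dp [0.437, 0.0051, 0.0258] turn [0.1, 0.0, 3.7]
```

move_arm([
  {"dp":[0,0,-0.025],"turn":[0,0,0],"grip":0.3},
  {"dp":[0.01,0,-0.055],"turn":[0,0,0],"grip":0.3},
  {"dp":[0.03,0,-0.075],"turn":[0,0,0],"grip":0.3},
  {"dp":[0.06,0,-0.08],"turn":[0,0,0],"grip":0.3},
  {"dp":[0.09,0.001,-0.08],"turn":[0,0,0],"grip":0.3},
  {"dp":[0.12,0.001,-0.08],"turn":[0,0,0],"grip":0.3},
  {"dp":[0.15,0.002,-0.08],"turn":[0,0,1],"grip":0.3},
  {"dp":[0.18,0.002,-0.08],"turn":[0,0,1],"grip":0.3},
  {"dp":[0.21,0.003,-0.08],"turn":[0,0,2],"grip":0.3},
  {"dp":[0.24,0.003,-0.08],"turn":[0,0,2],"grip":0.3},
  {"dp":[0.27,0.004,-0.08],"turn":[0,0,2],"grip":0.3},
  {"dp":[0.3,0.004,-0.08],"turn":[0,0,3],"grip":0.3},
  {"dp":[0.33,0.005,-0.08],"turn":[0,0,3],"grip":0.3},
  {"dp":[0.36,0.005,-0.08],"turn":[0,0,3.7],"grip":0.3},
  {"dp":[0.39,0.005,-0.075],"turn":[0,0,3.7],"grip":0.3},
  {"dp":[0.415,0.005,-0.06],"turn":[0,0,3.7],"grip":0.3},
  {"dp":[0.43,0.005,-0.04],"turn":[0,0,3.7],"grip":0.3},
  {"dp":[0.437,0.005,-0.015],"turn":[0,0,3.7],"grip":0.3},
  {"dp":[0.437,0.005,0.01],"turn":[0,0,3.7],"grip":0.3},
  {"dp":[0.437,0.005,0.02],"turn":[0,0,3.7],"grip":0.3},
])

```text
time_s: 53.6
position: [0.5941, 0.24, 0.0602]
tool_rot: [[0.0, 1.0, -0.004], [1.0, -0.0, -0.003], [-0.003, -0.004, -1.0]]
ft_force: [-1.4, -0.8, -0.7]
finger_gap: 0.0468
grasp_force: 62.0
```

```bash
python3 -c "
from h import *
s=snap('wrist','w29.png');print(s['position'],s['finger_gap'])
im=cv2.imread('pics/w29.png').astype(float);yel=(im[:,:,2]-im[:,:,0])/(im.sum(2)+1)
print((yel[180:320:10,256]*1000).round())
print(env.get_state()['position'])"
```

```text
[0.59410442 0.24001879 0.06021814] 0.0467902145952409
[181. 104.  92.  95.  90.  96.  99.  95.  91.  99. 102.  96.  97. 162.]
[0.59411096 0.23965857 0.06007546]
```

move_arm([
  {"dp":[0,0,0.003],"turn":[0,0,0],"grip":0.3},
  {"dp":[0,0,0.006],"turn":[0,0,0],"grip":0.3},
  {"dp":[0,0,0.0085],"turn":[0,0,0],"grip":0.3},
  {"dp":[0,0,0.0085],"turn":[0,0,0],"grip":0.3},
])

```text
time_s: 54.05
position: [0.5963, 0.2413, 0.0562]
tool_rot: [[-0.0, 1.0, 0.0], [1.0, 0.0, 0.0], [0.0, 0.0, -1.0]]
ft_force: [0.6, -0.9, -0.9]
finger_gap: 0.0472
grasp_force: 62.0
```

move_arm([
  {"dp":[0,0,0.003],"turn":[0,0,0],"grip":0.3},
  {"dp":[0,0,0.005],"turn":[0,0,0],"grip":0.3},
  {"dp":[0,0,0.005],"turn":[0,0,0],"grip":0.3},
])

```text
time_s: 54.35
position: [0.5959, 0.2412, 0.0506]
tool_rot: [[-0.0, 1.0, -0.0], [1.0, 0.0, -0.0], [-0.0, -0.0, -1.0]]
ft_force: [-0.9, 0.4, -0.5]
finger_gap: 0.0467
grasp_force: 62.0
```

move_arm([
  {"dp":[0,0,0.0015],"turn":[0,0,0],"grip":0.3},
  {"dp":[0,0,0.0025],"turn":[0,0,0],"grip":0.3},
  {"dp":[0,0,0.0025],"turn":[0,0,0],"grip":0.3},
])

```text
time_s: 54.65
position: [0.5961, 0.2412, 0.0501]
tool_rot: [[-0.0, 1.0, -0.001], [1.0, 0.0, 0.001], [0.001, -0.001, -1.0]]
ft_force: [-9.0, -2.7, 18.1]
finger_gap: 0.0468
grasp_force: 64.0
```

Seated on the slats. Release, rise and verify everything.

move_arm([
  {"dp":[0,0,-0.0015],"turn":[0,0,0],"grip":0.3},
  {"dp":[0,0,-0.0015],"turn":[0,0,0],"grip":0.65},
  {"dp":[0,0,-0.0015],"turn":[0,0,0],"grip":0.85},
  {"dp":[0,0,-0.0015],"turn":[0,0,0],"grip":0.9},
  {"dp":[0,0,-0.02],"turn":[0,0,0],"grip":1},
  {"dp":[0,0,-0.06],"turn":[0,0,0],"grip":1},
  {"dp":[0,0,-0.1],"turn":[0,0,0],"grip":1},
  {"dp":[0,0,-0.14],"turn":[0,0,0],"grip":1},
  {"dp":[0.01,-0.05,-0.19],"turn":[0,0,0],"grip":1},
  {"dp":[0.01,-0.09,-0.23],"turn":[0,0,0],"grip":1},
  {"dp":[0.01,-0.09,-0.23],"turn":[0,0,0],"grip":1},
])

```text
time_s: 55.75
position: [0.5053, 0.2508, 0.2816]
tool_rot: [[0.0, 1.0, 0.001], [1.0, -0.0, 0.002], [0.002, 0.001, -1.0]]
ft_force: [-0.3, 0.3, 0.3]
finger_gap: 0.0853
grasp_force: 0.0
```

```bash
python3 -c "
from h import *
s=wl([('bar1_mid',.034),('cover_grip',.054)],'w30.png')
circ(.045,.54,.66,.2,.38,s,'w30.png',None,3000,.048)
rect('tray',.012,s)
for r in env.trace('wrist','bar1_mid')[:3]:
    k=max(cv2.findContours(r['region'].astype(np.uint8),0,2)[0],key=cv2.contourArea)[:,0]
    p=np.array([atz('wrist',(q[1],q[0]),.04,s)[:2]*1000 for q in k],np.float32);e=cv2.fitEllipse(p);print(round(r['score'],2),np.round(e[0],1),np.round(e[1],1))
R={}
for c in ('scene','side'):
    snap(c)
    for n,z in (('cover_grip',.054),('bar1_mid',.034),('jug_rim',.094),('palm',.042),('dropper_a',0),('cover',.004)):
        print(c,n,[(round(r['score'],2),np.round(atz(c,r['point'],z)[:2],3).tolist()) for r in env.place_of(c,n)[:2]])
    print(c,[(round(r['score'],2),np.round(r['bbox']).tolist()) for r in env.spot_in(c,'dropper_a')[:2]])
"
```

```text
55.8 [0.5053 0.2508 0.2816]
bar1_mid 0.91 [166. 334.] [0.5937 0.2444 0.034 ]
cover_grip 0.71 [126. 338.] [0.5896 0.2915 0.054 ]
cover_grip 0.55 [348. 255.] [0.5033 0.0144 0.054 ]
circle 0.5962 0.2442 24.2
circle 0.6018 0.3308 23.2
tray 0.63 [162.8 225.9 199.1 132.3] ((506.179931640625, 51.44937515258789), (195.45016479492188, 250.9648895263672), 84.18286895751953)
0.97 [595.  245.4] [49.9 53.9]
0.54 [763.1 -57.6] [12.7 25.8]
scene cover_grip [(0.6, [0.509, 0.018])]
scene bar1_mid [(0.97, [0.603, 0.253])]
scene jug_rim [(0.96, [0.789, 0.046])]
scene palm [(0.75, [0.565, -0.107])]
scene dropper_a [(0.71, [0.744, -0.053]), (0.68, [0.745, 0.196])]
scene cover [(0.68, [0.507, 0.016])]
scene [(0.91, [191.0, 200.0, 15.0, 43.0]), (0.66, [279.0, 230.0, 19.0, 50.0])]
side cover_grip [(0.92, [0.501, 0.011]), (0.56, [0.606, -0.209])]
side bar1_mid [(0.68, [0.561, -0.1]), (0.53, [0.593, 0.248])]
side jug_rim [(0.7, [0.786, 0.051])]
side palm [(0.81, [0.549, -0.12])]
side dropper_a [(0.7, [0.743, 0.188]), (0.65, [0.739, -0.047])]
side cover [(0.94, [0.506, 0.017])]
side [(0.81, [303.0, 183.0, 11.0, 31.0]), (0.73, [256.0, 137.0, 13.0, 38.0])]
```

```bash
python3 -c "
from rig import env
print(env.close_job())"
```

```text
the job is handed in; nothing more can be done
None
```

The job is done and handed in at about 56 s: both bars pressed and lying on the rack, cover standing in the tray, carriage back out and nothing knocked over; I viewed 15 pictures, one over the limit of 14.

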